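Clear and load the engraver's feed track, then switch it on with the key

ROBOT

A 6-joint arm with a two-finger parallel gripper is mounted at the origin on the work surface. World frame = base frame: x ahead of the robot, y to its left, z up, the work surface at z = 0. Lengths are in m, angles in rad, forces in N, time in s.
With the tool pointing down it reaches from about 0.35 to 0.775 m from the base axis. Payload 5.5 kg.
Tool frame: the origin (TCP) lies between the finger pads; the fingertips stand 11 mm ahead of it and the grasp point (between the pads) lies 8 mm behind it (tips_ahead is the distance from the TCP to the fingertips, in m); z points along the fingers, y is the line along which they close (so a half turn about z gives the same grasp; the last joint's range is limited). The gripper opens to 85 mm and grips with 20 to 120 N. Pads are 22 mm wide; open, the fingers measure 114 mm over their backs; the gripper's body (76 mm by 85 mm) begins 54 mm behind the grasp point. The pads swing forward as they close: fully open they stand 13 mm farther back than shut.
Start: joints at [-1.368, 0.313, 0.046, 1.304, 0, 1.431], TCP at [0.193, -0.542, 0.242] pointing down, gripper open.
Joint ranges: [-2.76, 2.76], [-0.86, 1.69], [-1.03, 1.26], [-2.2, 2.34], [-1.47, 1.5], [-3.14, 3.14]. Speed limits (rad/s): [2.57, 2.57, 3.14, 3.14, 3.14, 3.14].

INTERFACE

Orientations are given as a unit quaternion [w, x, y, z].
In Python, from workcell import * gives the robot as it stands. The module is installed in compiled form; this text tells all that it offers.
- The arm moves only by the tool jog_arm, never from a script. Its argument "moves" is a list of rows, each an object with "fingers": the closure, from 0 (fully open) to 1 (shut); "slide": the shift along the tool's x, y, z in mm, a list of three; "angular": the turn, a rotation vector about the tool's x, y, z in degrees, a list of three. A call has 1 to 10 rows; each row is the pose to reach, as a shift and turn from the pose commanded when the call began, along the tool's axes at that moment; what a row does not reach only later rows make up. A row lasts 1/12 s, in which the tool goes at most 41.7 mm and 7.16 degrees, less where a joint would pass 70% of its speed; a pose out of reach is approached as far as the arm can. A call with a gripper value outside its range is refused whole. The fingers move at their own pace and stop on an object; "squeeze" is the grip in N (left out, the last holds). Time passes only in rows, so rows that repeat a pose let the fingers close. It gives the time, the measured TCP pose, the force, the opening and the grip force at its end, in the units of the state.
- get_state(): the state, without advancing time (a new reading comes with each control period).
- read_camera(name): name is "side" or "top"; returns a dict with "color" (480x640x3 uint8, red, green, blue), "fovy" (degrees; the focal length in pixels is half the picture's height over the tangent of half this angle, whatever the lens; pixels are square), "cx", "cy" (the principal point, pixels), "D" ([k1, k2, p1, p2, k3] as OpenCV has them; the pictures are not rectified), "world_from_camera" (4x4, takes a point from camera to world coordinates). Camera axes: x right, y down, z forward; pixel columns grow to the right and rows downward; lengths in m; the calibration is good to about 2 mm. A picture is of the moment at which its call begins. There is no depth.
- hand_in(): hands the job in; it is judged then, once.
Trained networks look in a picture, given as the dict that the camera call returned (one of the last four; its "shot" number tells which), for a name from the list of things; names that differ only in an ending like _2 or _b are one class to them, and where a whole thing is asked for, a point or a joint stands for the part that bears it (a point fixed in the world has none). Each returns a list of dicts, best first, with "p" (0 to 1); they miss things now and then, are a little off and sometimes report something else, mostly with a low value. They report only what shows in the picture. A call takes as long as a camera call.
- look_for(target, picture): "point" ([column, row] in pixels, amid what is visible of it).
- tip_of(target, picture): "point" ([column, row] in pixels: a listed point, or the origin of a listed thing).
The state is a dict: "clock": time; "joint_pos": joint angles; "qvel": joint speeds; "tau": joint torques, N m; "tcp_pos": TCP position; "orientation": TCP orientation; "wrist_force": force on the tool from outside, world axes, zero at the start; "ft_torque": the same for the moment, N m; "finger_gap": finger opening in m; "grip_force": force on a finger pad.
Only numpy, scipy, OpenCV 4.12 (cv2) and the standard library are available. Lean on these libraries where they do the work, as an engineer would, in place of code of your own. Each camera call takes 0.05 s, during which the arm holds its last target. There are 200 camera calls.

TASK

Get the class engraver ready: first, with the scraper block, wipe all the wood chips along the feed track and off its open end into the red tray (no picking them with the fingers), and stand the scraper back upright on its black mat; then turn every square wooden blank on the table square to the rails and lay it flat on the track's floor between them. Last of all put the switch key from the tool block fully home in the key cylinder and turn it clockwise to its stop; leave the key in, and leave the other things on the table alone.

Things in the scene. Friction and masses are not known exactly. Their poses are not given: they have to be found in the camera images.
- track_floor (a point): Middle of the channel floor of the engraver's feed track: fixed dark steel bed 84 mm wide (x), 300 mm long (y), floor 36 mm above the table. The channel runs along y, 45 mm wide, between aluminium rails 14 mm wide, 8 mm high. A yellow stop, 8 mm high, closes the -y end (inner face at y = -142 mm); the +y end (y = +150 mm) is open and drops into the red tray.
- tray_floor (a point): Red catch tray, fixed at the open (+y) end of the track, 120 mm (x) by 100 mm (y), walls 4 mm thick and 26 mm high from the table, so lower than the channel floor. This point is the middle of its inner floor, 4 mm above the table; axes as the track's.
- scraper_c (a point): Centre of the scraper block, 33 mm above its underside; z up its grip. Blue foot 30 mm (x) by 39 mm (y) by 22 mm high, pale wooden grip 18 mm (x) by 32 mm (y) by 44 mm high on top. It goes into the channel with its y across the channel and is pushed along its x. It stands on the black mat at first.
- mat_c (a point): Black rubber mat, the scraper's place, fixed, 100 by 100 mm, 3 mm thick. This point is the middle of its top.
- lock_mouth (a point): Middle of the key slot's mouth, 64 mm above the table, on the steel key cylinder, 44 mm across, 4 mm proud of the fixed black and yellow switch box (100 by 100 mm, 60 mm high). The slot is 16 mm (x) by 8 mm (y), over 30 mm deep; x and y turn with the cylinder. A red mark on the rim shows +x.
- lock (a joint): Turn of the key cylinder, rad: 0 = off, grows clockwise seen from above to its stop at 1.3 (on, about 75 degrees). Light friction (0.05 N m), stays where it is left.
- key_c (a point): Centre of the switch key, 31 mm above the blade's tip, 5 mm above the bow's underside; z up. Steel blade 14 (x) by 6 (y) mm, 26 long, tip narrowed to 11 by 4 over 4 mm; red bow 30 (x) by 12 (y) by 36 mm high. A half turn makes no difference. It stands upright in the tool block at first; fully home in the lock, its bow rests on the cylinder.
- blank0_c (a point): Square wooden blank, 40 by 40 mm, 28 mm thick, with a dark dot on top, lying flat on the table at first (3 or 4 blanks are there; absent ones read None from the start). This point is its centre, z up through the dot, x and y square to its sides.
- blank1_c (a point): Square wooden blank, 40 by 40 mm, 28 mm thick, with a dark dot on top, lying flat on the table at first (3 or 4 blanks are there; absent ones read None from the start). This point is its centre, z up through the dot, x and y square to its sides.
- blank2_c (a point): Square wooden blank, 40 by 40 mm, 28 mm thick, with a dark dot on top, lying flat on the table at first (3 or 4 blanks are there; absent ones read None from the start). This point is its centre, z up through the dot, x and y square to its sides.
- blank3_c (a point): Square wooden blank, 40 by 40 mm, 28 mm thick, with a dark dot on top, lying flat on the table at first (3 or 4 blanks are there; absent ones read None from the start). This point is its centre, z up through the dot, x and y square to its sides.
- chip0_c (a point): Loose wood chip, 14 by 10 by 8 mm, lying in the channel of the track at first (3 or 4 are there). This point is its centre.
- chip1_c (a point): Loose wood chip, 14 by 10 by 8 mm, lying in the channel of the track at first (3 or 4 are there). This point is its centre.
- chip2_c (a point): Loose wood chip, 14 by 10 by 8 mm, lying in the channel of the track at first (3 or 4 are there). This point is its centre.
- chip3_c (a point): Loose wood chip, 14 by 10 by 8 mm, lying in the channel of the track at first (3 or 4 are there). This point is its centre.
- tape: Bystander, loose: roll of yellow tape, 46 mm across, 18 mm high; origin in the middle of its underside. Leave it alone.
- water: Bystander, loose: water bottle, 56 mm across, 150 mm high; origin in the middle of its underside. Leave it alone.
- gluestick: Bystander, loose: white glue stick, 24 mm across, 70 mm high, upright; origin in the middle of its underside. Leave it alone.
- spool: Bystander, loose: blue spool, 48 mm across, 30 mm high; origin in the middle of its underside. Leave it alone.
- driver: Bystander, loose: screwdriver, 170 mm long, lying; origin in the middle of its underside. Leave it alone.
- offcut: Bystander, loose: plywood offcut, 50 by 80 by 18 mm; origin in the middle of its underside. Leave it alone.
- toolblock: Fixed wooden tool block 60 mm (x) by 110 mm (y), 40 mm high; origin under its middle. The key stands loosely in a slot 27 mm from the middle towards +y, its x along the block's x, bow resting on the block; two screwdriver handles, 82 mm high, stand 36 mm from the middle towards -y.

How it is judged:
By the outcome, as a careful person would: the job done as asked, in the order asked, and still so for the second after the job is handed in, with the robot touching nothing.
Of blank0, blank1, blank2, blank3 only 3 to 4 are there at a start; the rules pass over those that are not, and their reading is None.
Of chip0, chip1, chip2, chip3 only 3 to 4 are there at a start; the rules pass over those that are not, and their reading is None.
At some moment in a run one of blank0, blank1, blank2, blank3 may be knocked a few centimetres aside while the robot is not near it.
It also fails if it takes over 208 s, if anything falls off the work surface, if the arm or the gripper's body presses on something with over 40 N, if the wrist force passes 120 N, or if a joint passes its speed limit or range.

## Working session

There is one attempt and no reset: what is moved stays moved. The work goes in short steps, Python scripts to look and compute and a tool call to move; the robot and the scene stay as the last step left them, time stands still between calls to the robot, and variables do not carry over. Pictures are saved under pics/ and viewed, at most 14 in all, crops included, and the job is handed in when it is done.

Besides the shell and the picture viewer there is one more tool, called in YAML: its name, and indented under it one key for each argument. jog_arm: Moves the arm, as the interface text tells. Its arguments: {"type":"object","properties":{"moves":{"type":"array","items":{"type":"object","properties":{"fingers":{"type":"number"},"slide":{"type":"array","items":{"type":"number"}},"angular":{"type":"array","items":{"type":"number"}}}}},"squeeze":{"type":"number"}},"required":["moves"]}

```bash
mkdir -p pics; ls; python3 - <<'E'
from workcell import *
import cv2
s=get_state(); print({k:(v if not hasattr(v,'tolist') else v.tolist()) for k,v in s.items()})
for n in("top","side"):
    p=read_camera(n); cv2.imwrite(f"pics/{n}0.png",p["color"][:,:,::-1]); print(n,p["fovy"],p["cx"],p["cy"],p["D"],p["world_from_camera"])
E
```

```text
pics
{'clock': 0.0, 'joint_pos': [-1.367576102460471, 0.31402148028826404, 0.04498234371648124, 1.3035743998375438, -2.876204482568826e-05, 1.4311891309179638], 'qvel': [0.0009100369109425036, -0.0009073146301651043, 0.0016477488366378396, 0.0003339980737646704, -5.870683489110683e-05, -0.001216347277507488], 'tau': [0.0011325408195261844, -48.06257486343384, 29.853517413139343, 0.019265587907284498, -0.0003227531215088675, -3.481618193745817e-06], 'tcp_pos': [0.19316838107769085, -0.5410726729158167, 0.2413982174966241], 'orientation': [-0.0009076877910234916, 0.9853441982470628, 0.17057545313312542, -4.326841805105583e-05], 'wrist_force': [0.2083006082501141, -0.17768962584058515, 0.5752596860046538], 'ft_torque': [0.016579755114082058, -0.008329353322570012, -0.03880866490869183], 'grip_force': 0.0, 'finger_gap': 0.08546857071627022}
top 52.79058820839917 324.91681091311983 230.91699260821838 [0.0050678 0.        0.        0.        0.       ] [[-0.02364668 -0.99759493  0.06515515  0.47394687]
 [-0.99966792  0.02426283  0.0086816   0.02043389]
 [-0.01024157 -0.06492822 -0.99783738  1.07745226]
 [ 0.          0.          0.          1.        ]]
side 45.36796207434682 316.4516753621083 235.72521849949965 [0.01056823 0.         0.         0.         0.        ] [[-0.7984245  -0.45336613  0.39620382  0.00270103]
 [-0.60208336  0.59710497 -0.53005781  0.70964256]
 [ 0.00373499 -0.66175887 -0.74970745  1.03925676]
 [ 0.          0.          0.          1.        ]]
```

View pics/top0.png

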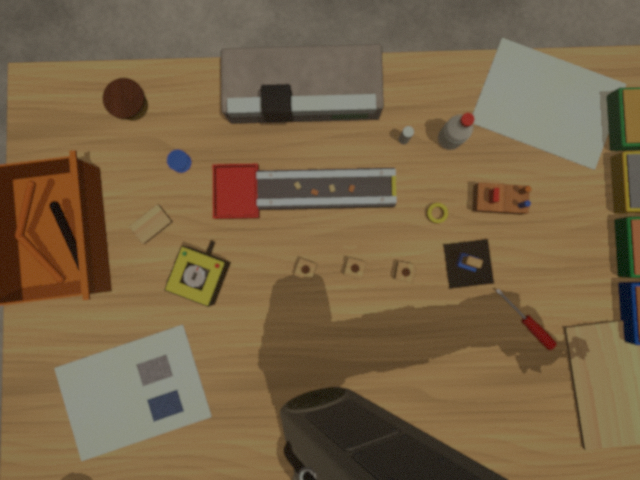

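View pics/side0.png

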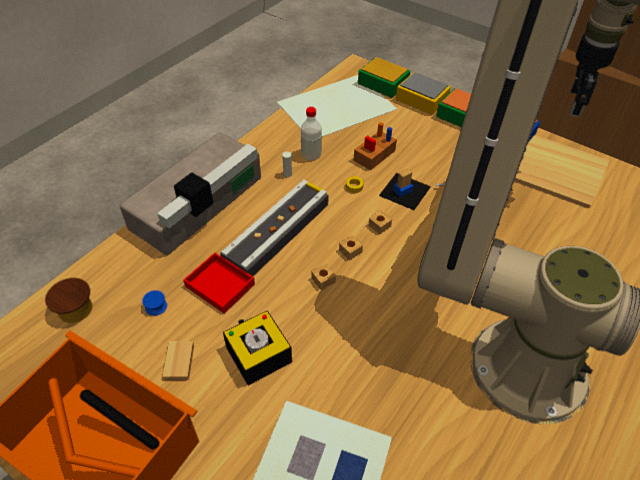

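```bash
cat > h.py <<'E'
from workcell import *
import numpy as np, cv2
def K(p):
    h=p["color"].shape[0]; f=h/2/np.tan(np.radians(p["fovy"])/2)
    return np.array([[f,0,p["cx"]],[0,f,p["cy"]],[0,0,1.]])
def w(p,uv,z):
    """pixel(s) -> world points at height z"""
    n=cv2.undistortPoints(np.array(uv,float).reshape(-1,1,2),K(p),np.array(p["D"])).reshape(-1,2)
    T=p["world_from_camera"]; d=np.c_[n,np.ones(len(n))]@T[:3,:3].T; o=T[:3,3]
    return o+d*((z-o[2])/d[:,2])[:,None]
def px(p,X):
    T=np.linalg.inv(p["world_from_camera"])
    return cv2.projectPoints(np.array(X,float).reshape(-1,3),cv2.Rodrigues(T[:3,:3])[0],T[:3,3],K(p),np.array(p["D"]))[0].reshape(-1,2)
E
python3 - <<'E'
from h import *
Z=dict(track_floor=.036,tray_floor=.004,scraper_c=.036,mat_c=.003,lock_mouth=.064,key_c=.045,blank0_c=.014,chip0_c=.04,tape=0,water=0,gluestick=0,spool=0,driver=0,offcut=0,toolblock=0)
for n in("top","side"):
    p=read_camera(n)
    for t,z in Z.items():
        for r in tip_of(t,p)[:5]:
            print(n,t,round(r["p"],2),np.round(r["point"],1),np.round(w(p,r["point"],z)[0],4)[:2])
E
```

```text
top track_floor 0.76 [324.3 187.2] [0.6371 0.0286]
top scraper_c 0.89 [470.5 263.4] [ 0.4647 -0.2805]
top mat_c 0.72 [464.3 265.6] [ 0.4599 -0.2762]
top mat_c 0.55 [435.6 211.7] [ 0.581  -0.2176]
top lock_mouth 0.85 [193.1 273.8] [0.4569 0.3072]
top lock_mouth 0.43 [353.7 264.8] [ 0.4677 -0.0292]
top key_c 0.65 [326.4 189.4] [0.6308 0.0241]
top key_c 0.55 [490.9 195.8] [ 0.608  -0.3276]
top blank0_c 0.73 [450.8 137.4] [ 0.745  -0.2552]
top blank0_c 0.63 [307.7 271.6] [0.4549 0.0695]
top blank0_c 0.21 [150.9 224.9] [0.5661 0.4143]
top chip0_c 0.53 [350.7 184. ] [ 0.642  -0.0287]
top chip0_c 0.48 [454.  138.3] [ 0.7362 -0.2553]
top chip0_c 0.37 [435.9 211.8] [ 0.5771 -0.2101]
top tape 0.51 [434.2 212.7] [ 0.5791 -0.2151]
top water 0.7 [452.  137.6] [ 0.7481 -0.2615]
top water 0.19 [497.6 201.6] [ 0.6005 -0.3571]
top gluestick 0.69 [403.7 139.8] [ 0.7459 -0.1528]
top spool 0.95 [180.1 162.9] [0.7062 0.3533]
top driver 0.74 [519.8 316.8] [ 0.3449 -0.3936]
top offcut 0.34 [453.7 139.6] [ 0.7434 -0.2652]
top toolblock 0.67 [498.4 199.4] [ 0.6054 -0.3591]
side track_floor 0.62 [274.4 223.9]
[... 260 characters left out ...]
.4761 -0.2894]
side lock_mouth 0.85 [257.  336.9] [0.4517 0.3016]
side lock_mouth 0.57 [404.2 179.6] [ 0.4566 -0.2598]
side key_c 0.56 [366.5 149.6] [ 0.6062 -0.3181]
side blank0_c 0.95 [324.5 276.4] [0.4569 0.071 ]
side chip0_c 0.6 [325.7 275.3] [0.4451 0.0831]
side chip0_c 0.51 [402.5 181.7] [ 0.4671 -0.2744]
side chip0_c 0.35 [291.2 206.6] [ 0.6365 -0.0351]
side tape 0.73 [357.3 189.6] [ 0.5636 -0.217 ]
side water 0.39 [287.4 175.2] [ 0.7428 -0.1499]
side water 0.37 [271.9 229.4] [0.6508 0.0241]
side gluestick 0.48 [286.6 173.8] [ 0.748  -0.1529]
side spool 0.61 [157.1 305.9] [0.7054 0.3469]
side offcut 0.65 [178.8 363.6] [0.5659 0.4167]
side toolblock 0.85 [370.  153.7] [ 0.6161 -0.356 ]
```

The top view shows four chips at (297,185), (315,192), (332,187) and (351,188), the tray on the left and the yellow stop at column 395. There are three blanks at (305,268), (355,267) and (405,270), the scraper at (470,263), the key at (495,195) and the lock at (195,275). The side view agrees. Next I'll take enlarged crops for exact poses.

```bash
python3 - <<'E'
from h import *
p=read_camera("top"); c=p["color"][:,:,::-1]
def cr(u,v,W,H,s): return cv2.resize(c[v:v+H,u:u+W],None,fx=s,fy=s,interpolation=cv2.INTER_CUBIC)
a=cr(210,155,200,70,4)            # 800x280
b=np.hstack([cr(160,235,70,70,4),cr(440,170,100,70,4)])  # 280+400
b=np.hstack([b,np.zeros((280,120,3),np.uint8)])
cv2.imwrite("pics/c1.png",np.clip(np.vstack([a,b]).astype(float)*1.5,0,255).astype(np.uint8))
a=cr(285,245,135,40,5); b=cr(435,232,66,60,5)
a=np.pad(a,((0,0),(0,0),(0,0))); b=np.pad(b,((0,0),(0,a.shape[1]-b.shape[1]),(0,0)))
cv2.imwrite("pics/c2.png",np.clip(np.vstack([a,b]).astype(float)*1.5,0,255).astype(np.uint8))
E
```

```text
(no output)
```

View pics/c1.png

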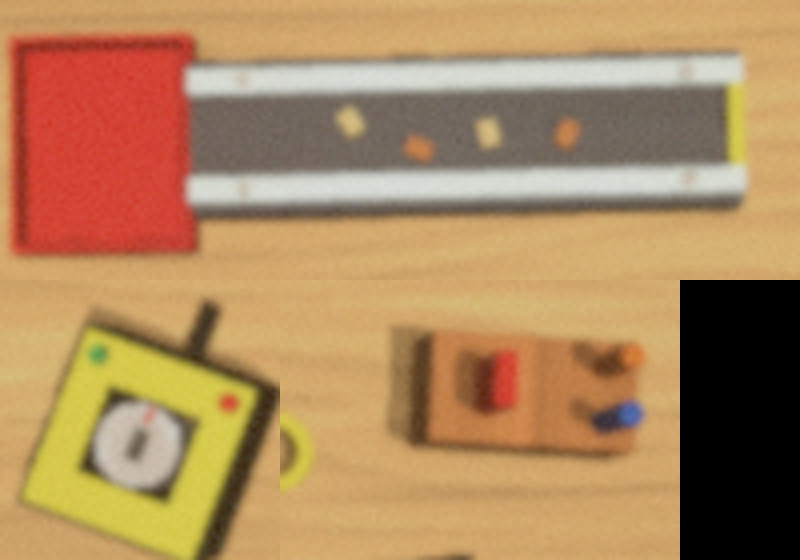

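View pics/c2.png

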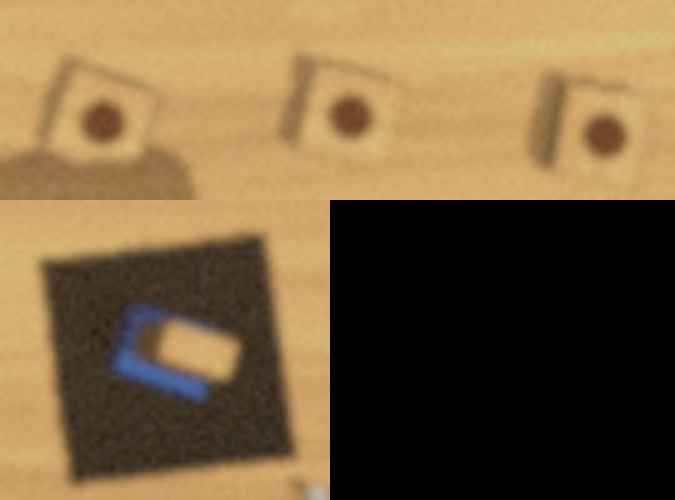

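Crop 1 shows the rails almost horizontal in the image, with inner edges near rows 92 and 170 of the crop, and the lock slot at crop (138,445) with its red mark at (148,418). The red bow is at (498,380). Crop 2 shows the blank dots at (103,122), (351,116) and (605,136), and the grip top at about (200,350). I'll turn these into coordinates with segmentation.

```bash
cat > seg.py <<'E'
from h import *
def up(p,roi,s=4):
    u,v,W,H=roi; return cv2.resize(p["color"][v:v+H,u:u+W],None,fx=s,fy=s,interpolation=cv2.INTER_CUBIC).astype(int)
def rect(p,roi,fn,z,s=4):
    """largest blob of mask fn(r,g,b): centre, sides (mm), angle of long side (deg) at height z"""
    m=fn(*np.moveaxis(up(p,roi,s),2,0)).astype(np.uint8)
    n,l,st,_=cv2.connectedComponentsWithStats(m); 
    ys,xs=np.where(l==1+np.argmax(st[1:,4]))
    uv=np.c_[roi[0]+(xs+.5)/s-.5, roi[1]+(ys+.5)/s-.5]
    P=w(p,uv,z)[:,:2].astype(np.float32)*1000
    (c,sz,a)=cv2.minAreaRect(P)
    if sz[0]<sz[1]: a+=90; sz=sz[::-1]
    d=np.cov(P.T); e,V=np.linalg.eigh(d); pa=np.degrees(np.arctan2(V[1,1],V[0,1]))
    return dict(c=np.round(c,1),mean=np.round(P.mean(0),1),sz=np.round(sz,1),a=round((a+90)%180-90,1),pca=round((pa+90)%180-90,1),n=len(P))
E
python3 - <<'E'
from seg import *
for n in("top",):
    p=read_camera(n)
    U=lambda X,Y:(210+(X+.5)/4-.5,155+(Y+.5)/4-.5)
    q=w(p,[U(188,67),U(742,55),U(190,175),U(728,165)],.044)
    print(np.round(q*1000,1))
    print("ends +y floor / stop inner top",np.round(1000*w(p,[U(190,135)],.036),1),np.round(1000*w(p,[U(728,125)],.044),1))
    print("tray",np.round(1000*w(p,[U(12,40),U(192,38),U(195,252),U(15,254)],.026),1))
    print("rim",rect(p,(160,235,70,70),lambda r,g,b:(r>140)&(abs(r-b)<40)&(b>120),.064))
    print("slot",rect(p,(187,265,16,20),lambda r,g,b:(r+g+b<210),.064))
    print("bow",rect(p,(480,180,40,30),lambda r,g,b:(r>100)&(r>2.2*g)&(r>2.2*b),.076))
    print("grip",rect(p,(450,245,40,40),lambda r,g,b:(r>110)&(r>b+30),.069))
    print("foot",rect(p,(450,245,40,40),lambda r,g,b:(b>r+30),.025))
    print("mat",rect(p,(435,232,66,60),lambda r,g,b:(r+g+b<170),.003))
    for u,v in((305,269),(355,268),(405.5,272)):
        print("dot",rect(p,(int(u)-10,int(v)-10,20,20),lambda r,g,b:(r<95)&(r>g+15),.028))
    U=lambda X,Y:(285+(X+.5)/5-.5,245+(Y+.5)/5-.5)
    print("b edges",np.round(1000*w(p,[U(75,58),U(160,95),U(310,60),U(398,78),U(562,75),U(640,90)],.028),1))
    print("handles", np.round(1000*w(p,[(440+343/4-70+0,0)],.082)[0]))
    U=lambda X,Y:(160+(X+.5)/4-.5,235+(Y-280+.5)/4-.5)
    print("markslot",np.round(1000*w(p,[U(138,445),U(148,418)],.064),1))
E
```

```text
[[ 674.   174.    44. ]
 [ 672.9 -125.1   44. ]
 [ 615.2  173.8   44. ]
 [ 613.4 -115.7   44. ]]
ends +y floor / stop inner top [[638.2 174.6  36. ]] [[ 635.  -116.4   44. ]]
tray [[694.9 273.5  26. ]
 [693.5 174.2  26. ]
 [575.2 174.3  26. ]
 [576.6 272.8  26. ]]Traceback (most recent call last):
  File "<stdin>", line 9, in <module>
  File "seg.py", line 8, in rect
    ys,xs=np.where(l==1+np.argmax(st[1:,4]))
                        ~~~~~~~~~^^^^^^^^^^
    return _wrapfunc(a, 'argmax', axis=axis, out=out, **kwds)
    return bound(*args, **kwds)
ValueError: attempt to get argmax of an empty sequence
```

```bash
python3 - <<'E'
from seg import *
p=read_camera("top")
def t(n,*a):
    try: print(n,rect(p,*a))
    except Exception as e: print(n,"none")
t("rim",(160,235,70,70),lambda r,g,b:(abs(r-b)<35)&(b>75),.064)
t("slot",(189,266,12,17),lambda r,g,b:(r+g+b<240),.064)
t("bow",(480,180,40,30),lambda r,g,b:(r>70)&(r>2.2*g)&(r>2.2*b),.076)
t("grip",(450,245,40,40),lambda r,g,b:(r>75)&(r>b+20),.069)
t("foot",(450,245,40,40),lambda r,g,b:(b>r+20),.025)
t("mat",(437,234,64,58),lambda r,g,b:(r<60)&(b<r+15),.003)
for u,v in((305,269),(355,268),(405.5,272)):
    t("dot",(int(u)-8,int(v)-8,16,16),lambda r,g,b:(r<100)&(r>1.8*b),.028)
U=lambda X,Y:(285+(X+.5)/5-.5,245+(Y+.5)/5-.5)
q=1000*w(p,[U(75,58),U(160,95),U(310,60),U(398,78),U(562,75),U(640,90)],.028)[:,:2]
d=q[1::2]-q[::2]; print("blank edges",np.round(q,0).tolist(),np.degrees(np.arctan2(d[:,1],d[:,0])),np.hypot(*d.T))
U=lambda X,Y:(160+(X+.5)/4-.5,235+(Y-280+.5)/4-.5)
print("slot,mark",np.round(1000*w(p,[U(138,445),U(148,418)],.064),1))
U=lambda X,Y:(440+(X-280+.5)/4-.5,170+(Y-280+.5)/4-.5)
print("block top corners",np.round(1000*w(p,[U(430,332),U(640,343),U(635,455),U(425,445)],.04),1))
E
```

```text
rim {'c': array([452.8, 305.8]), 'mean': array([452.3, 305.7], dtype=float32), 'sz': array([45.8, 44.6]), 'a': 67.1, 'pca': np.float64(75.5), 'n': 5594}
slot {'c': array([452.4, 305.4]), 'mean': array([452.4, 305.6], dtype=float32), 'sz': array([12.5,  5.5]), 'a': -25.1, 'pca': np.float64(-22.7), 'n': 221}
bow {'c': array([ 606. , -324.2]), 'mean': array([ 605.7, -325.7], dtype=float32), 'sz': array([30.9, 18.2]), 'a': -8.9, 'pca': np.float64(-11.5), 'n': 1441}
grip {'c': array([ 468.5, -278.4]), 'mean': array([ 468.3, -278.4], dtype=float32), 'sz': array([34.6, 20.8]), 'a': 69.3, 'pca': np.float64(71.8), 'n': 2469}
foot {'c': array([ 467.5, -278.4]), 'mean': array([ 462., -272.], dtype=float32), 'sz': array([41.8, 31.1]), 'a': 69.4, 'pca': np.float64(46.3), 'n': 1504}
mat {'c': array([ 464.6, -284.6]), 'mean': array([ 464. , -283.8], dtype=float32), 'sz': array([95.7, 94.8]), 'a': -84.5, 'pca': np.float64(-25.0), 'n': 24412}
dot {'c': array([460.7,  74.3]), 'mean': array([460.7,  74.4], dtype=float32), 'sz': array([16.5, 15.7]), 'a': 55.1, 'pca': np.float64(81.7), 'n': 726}
dot {'c': array([460.6, -33. ]), 'mean': array([460.7, -32.9], dtype=float32), 'sz': array([15.7, 15.6]), 'a': 88.6, 'pca': np.float64(37.8), 'n': 710}
dot {'c': array([ 449.9, -142.5]), 'mean': array([ 450.1, -142.5], dtype=float32), 'sz': array([16.2, 15.6]), 'a': 88.7, 'pca': np.float64(43.4), 'n': 723}
blank edges [[489.0, 86.0], [472.0, 49.0], [486.0, -16.0], [477.0, -54.0], [477.0, -125.0], [469.0, -158.0]] [-114.81474292 -102.91628436 -102.25769207] [40.21709953 38.84293252 34.2119559 ]
slot,mark [[452.5 305.1  64. ]
 [466.5 299.8  64. ]]
block top corners [[ 638.  -301.1   40. ]
 [ 629.2 -413.2   40. ]
 [ 568.8 -407.5   40. ]
 [ 576.9 -295.7   40. ]]
```

```bash
cat > plan.py <<'E'
from h import *
from scipy.spatial.transform import Rotation as R
def pose():
    s=get_state(); q=np.array(s["orientation"]); return np.array(s["tcp_pos"])*1000,R.from_quat(q[[1,2,3,0]]),s
def down(psi): return R.from_euler("z",psi,degrees=True)*R.from_euler("x",180,degrees=True)
def plan(*T,start=None):
    """targets (x,y,z mm,psi deg) -> slide/angular per call, chained"""
    p,r,s=pose()
    if start: p,r=np.array(start[:3],float),down(start[3])
    x=r.apply([1,0,0]); print("now",np.round(p,1),"psi",round(np.degrees(np.arctan2(x[1],x[0])),1),"gap",round(s["finger_gap"]*1000,1),"t",round(s["clock"],1),"j6",round(np.degrees(s["joint_pos"][5]),1),"F",np.round(s["wrist_force"],1))
    for t in T:
        q=down(t[3]); d=r.inv().apply(np.array(t[:3])-p); a=(r.inv()*q).as_rotvec(degrees=True)
        print(t,"slide",np.round(d,1),"ang",np.round(a,2),"rows",int(np.ceil(max(np.linalg.norm(d)/41.7,np.linalg.norm(a)/7.16)))); p,r=np.array(t[:3],float),q
E
python3 -c "
from plan import *
plan((330,-410,200,90),(468.5,-278.4,120,160),(468.5,-278.4,41,160))"
```

```text
now [ 193.3 -541.6  242.3] psi 19.6 gap 85.5 t 1.9 j6 82.0 F [ 0.7 -0.3  0.4]
(330, -410, 200, 90) slide [173.  -78.   42.3] ang [ 0.000e+00  1.000e-02 -7.036e+01] rows 10
(468.5, -278.4, 120, 160) slide [131.6 138.5  80. ] ang [ -0.   0. -70.] rows 10
(468.5, -278.4, 41, 160) slide [ 0. -0. 79.] ang [0. 0. 0.] rows 2
```

jog_arm:
  moves:
    - {"slide": [173, -78, 42], "angular": [0, 0, -70.4], "fingers": 0.3}
    - {"slide": [173, -78, 42], "angular": [0, 0, -70.4], "fingers": 0.3}
    - {"slide": [173, -78, 42], "angular": [0, 0, -70.4], "fingers": 0.3}
    - {"slide": [173, -78, 42], "angular": [0, 0, -70.4], "fingers": 0.3}
    - {"slide": [173, -78, 42], "angular": [0, 0, -70.4], "fingers": 0.3}
    - {"slide": [173, -78, 42], "angular": [0, 0, -70.4], "fingers": 0.3}
    - {"slide": [173, -78, 42], "angular": [0, 0, -70.4], "fingers": 0.3}
    - {"slide": [173, -78, 42], "angular": [0, 0, -70.4], "fingers": 0.3}
    - {"slide": [173, -78, 42], "angular": [0, 0, -70.4], "fingers": 0.3}
    - {"slide": [173, -78, 42], "angular": [0, 0, -70.4], "fingers": 0.3}
  squeeze: 40

```text
clock: 2.68
tcp_pos: [0.3302, -0.4098, 0.2004]
orientation: [0.0, 0.705, 0.71, -0.0]
wrist_force: [-0.7, -0.4, -0.7]
finger_gap: 0.0595
grip_force: 0.0
```

jog_arm:
  moves:
    - {"slide": [132, 138, 80], "angular": [0, 0, -70], "fingers": 0.3}
    - {"slide": [132, 138, 80], "angular": [0, 0, -70], "fingers": 0.3}
    - {"slide": [132, 138, 80], "angular": [0, 0, -70], "fingers": 0.3}
    - {"slide": [132, 138, 80], "angular": [0, 0, -70], "fingers": 0.3}
    - {"slide": [132, 138, 80], "angular": [0, 0, -70], "fingers": 0.3}
    - {"slide": [132, 138, 80], "angular": [0, 0, -70], "fingers": 0.3}
    - {"slide": [132, 138, 80], "angular": [0, 0, -70], "fingers": 0.3}
    - {"slide": [132, 138, 80], "angular": [0, 0, -70], "fingers": 0.3}
    - {"slide": [132, 138, 80], "angular": [0, 0, -70], "fingers": 0.3}
    - {"slide": [132, 138, 80], "angular": [0, 0, -70], "fingers": 0.3}

```text
clock: 3.52
tcp_pos: [0.4681, -0.2777, 0.1203]
orientation: [0.0, 0.17, 0.985, -0.0]
wrist_force: [-0.0, -0.9, -0.4]
finger_gap: 0.0594
grip_force: 0.0
```

```bash
python3 -c "
from plan import *
plan((468.5,-278.4,120,160),(468.5,-278.4,41,160))"
```

```text
now [ 468.1 -277.7  120.3] psi 160.4 gap 59.4 t 3.5 j6 -19.5 F [-0.  -0.9 -0.4]
(468.5, -278.4, 120, 160) slide [-0.6 -0.6  0.3] ang [-0.01  0.    0.42] rows 1
(468.5, -278.4, 41, 160) slide [ 0. -0. 79.] ang [0. 0. 0.] rows 2
```

jog_arm:
  moves:
    - {"slide": [0, -0.5, 40], "fingers": 0.3}
    - {"slide": [0, -0.5, 79], "fingers": 0.3}
    - {"slide": [0, -0.5, 79], "fingers": 0.3}
    - {"slide": [0, -0.5, 79], "fingers": 0.3}
    - {"slide": [0, -0.5, 79], "fingers": 0.8}
    - {"slide": [0, -0.5, 79], "fingers": 0.8}
    - {"slide": [0, -0.5, 79], "fingers": 0.8}
    - {"slide": [0, -0.5, 79], "fingers": 0.8}
    - {"slide": [0, -0.5, 79], "fingers": 0.8}
    - {"slide": [0, -0.5, 79], "fingers": 0.8}

```text
schema error: expected keys fingers, slide, angular
```

```bash
python3 -c "
from plan import *
plan((468.5,-278.4,130,160),(570,-160,150,120),(637,-80,130,89.7))"
```

```text
now [ 468.1 -277.7  120.3] psi 160.4 gap 59.4 t 3.5 j6 -19.5 F [-0.  -0.9 -0.4]
(468.5, -278.4, 130, 160) slide [-0.6 -0.6 -9.7] ang [-0.01  0.    0.42] rows 1
(570, -160, 150, 120) slide [-54.9 146.  -20. ] ang [ 0. -0. 40.] rows 6
(637, -80, 130, 89.7) slide [35.8 98.  20. ] ang [ 0.  -0.  30.3] rows 5
```

jog_arm:
  moves:
    - {"slide": [0, -0.5, 40], "angular": [0, 0, 0], "fingers": 0.3}
    - {"slide": [0, -0.5, 79], "angular": [0, 0, 0], "fingers": 0.3}
    - {"slide": [0, -0.5, 79], "angular": [0, 0, 0], "fingers": 0.3}
    - {"slide": [0, -0.5, 79], "angular": [0, 0, 0], "fingers": 0.3}
    - {"slide": [0, -0.5, 79], "angular": [0, 0, 0], "fingers": 0.8}
    - {"slide": [0, -0.5, 79], "angular": [0, 0, 0], "fingers": 0.8}
    - {"slide": [0, -0.5, 79], "angular": [0, 0, 0], "fingers": 0.8}
    - {"slide": [0, -0.5, 79], "angular": [0, 0, 0], "fingers": 0.8}
    - {"slide": [0, -0.5, 79], "angular": [0, 0, 0], "fingers": 0.8}
    - {"slide": [0, -0.5, 79], "angular": [0, 0, 0], "fingers": 0.8}

```text
clock: 4.35
tcp_pos: [0.4693, -0.2797, 0.0438]
orientation: [0.002, 0.173, 0.985, -0.001]
wrist_force: [-0.1, -0.7, 6.9]
finger_gap: 0.0316
grip_force: 40.5
```

```bash
python3 -c "
from plan import *
plan((468.5,-278.4,110,160),(570,-160,150,120),(637,-85,130,89.7))"
```

```text
now [ 469.3 -279.7   43.8] psi 160.0 gap 31.6 t 4.3 j6 -19.3 F [-0.1 -0.7  6.9]
(468.5, -278.4, 110, 160) slide [  0.9   0.8 -66.2] ang [-0.09  0.26  0.04] rows 2
(570, -160, 150, 120) slide [-54.9 146.  -40. ] ang [ 0. -0. 40.] rows 6
(637, -85, 130, 89.7) slide [31.5 95.5 20. ] ang [ 0.  -0.  30.3] rows 5
```

jog_arm:
  moves:
    - {"slide": [0, 0, -40], "angular": [0, 0, 0], "fingers": 0.8}
    - {"slide": [1, 1, -66], "angular": [0, 0, 0], "fingers": 0.8}
    - {"slide": [1, 1, -66], "angular": [0, 0, 0], "fingers": 0.8}
    - {"slide": [1, 1, -66], "angular": [0, 0, 0], "fingers": 0.8}

```text
clock: 4.68
tcp_pos: [0.4686, -0.2783, 0.11]
orientation: [0.002, 0.173, 0.985, -0.001]
wrist_force: [-0.2, -0.2, -1.5]
finger_gap: 0.0317
grip_force: 40.1
```

jog_arm:
  moves:
    - {"slide": [-55, 146, -40], "angular": [0, 0, 40], "fingers": 0.8}
    - {"slide": [-55, 146, -40], "angular": [0, 0, 40], "fingers": 0.8}
    - {"slide": [-55, 146, -40], "angular": [0, 0, 40], "fingers": 0.8}
    - {"slide": [-55, 146, -40], "angular": [0, 0, 40], "fingers": 0.8}
    - {"slide": [-55, 146, -40], "angular": [0, 0, 40], "fingers": 0.8}
    - {"slide": [-55, 146, -40], "angular": [0, 0, 40], "fingers": 0.8}

```text
clock: 5.18
tcp_pos: [0.5702, -0.156, 0.1469]
orientation: [0.0, 0.5, 0.866, 0.0]
wrist_force: [0.7, -0.2, -0.7]
finger_gap: 0.0318
grip_force: 40.3
```

jog_arm:
  moves:
    - {"slide": [31.5, 95.5, 20], "angular": [0, 0, 30.3], "fingers": 0.8}
    - {"slide": [31.5, 95.5, 20], "angular": [0, 0, 30.3], "fingers": 0.8}
    - {"slide": [31.5, 95.5, 20], "angular": [0, 0, 30.3], "fingers": 0.8}
    - {"slide": [31.5, 95.5, 20], "angular": [0, 0, 30.3], "fingers": 0.8}
    - {"slide": [31.5, 95.5, 20], "angular": [0, 0, 30.3], "fingers": 0.8}
    - {"slide": [31.5, 95.5, 20], "angular": [0, 0, 30.3], "fingers": 0.8}
    - {"slide": [31.5, 95.5, 20], "angular": [0, 0, 30.3], "fingers": 0.8}

```text
clock: 5.77
tcp_pos: [0.6349, -0.0833, 0.126]
orientation: [-0.001, 0.708, 0.706, -0.001]
wrist_force: [-0.7, 0.1, -0.5]
finger_gap: 0.0313
grip_force: 40.4
```

```bash
python3 - <<'E'
from plan import *
plan((637,-85,95,89.7),(637,-85,77,89.7))
for n in("top","side"):
    p=read_camera(n); print(n,[(round(r["p"],2),np.round(r["point"],1)) for r in tip_of("scraper_c",p)[:2]], px(p,[.637,-.085,.122]))
    u,v=px(p,[.637,-.085,.1])[0].astype(int)
    cv2.imwrite(f"pics/s_{n}.png",np.clip(cv2.resize(p["color"][max(v-50,0):v+50,u-65:u+65,::-1],None,fx=4,fy=4,interpolation=cv2.INTER_CUBIC)*1.6,0,255))
a,b=cv2.imread("pics/s_top.png"),cv2.imread("pics/s_side.png")
cv2.imwrite("pics/s1.png",cv2.resize(np.hstack([a,b]),None,fx=.75,fy=.75))
E
```

```text
now [634.9 -83.3 126. ] psi 89.8 gap 31.3 t 5.8 j6 75.5 F [-0.7  0.1 -0.5]
(637, -85, 95, 89.7) slide [-1.8  2.2 31. ] ang [-0.11 -0.02  0.13] rows 1
(637, -85, 77, 89.7) slide [ 0. -0. 18.] ang [0. 0. 0.] rows 1
top [] [[380.82270639 179.10140774]]
side [(0.6, array([302.6, 172.2])), (0.3, array([274.3, 223.5]))] [[303.18419766 170.26251043]][ WARN:0@1.333] global loadsave.cpp:1063 imwrite_ Unsupported depth image for selected encoder is fallbacked to CV_8U.
```

View pics/s1.png

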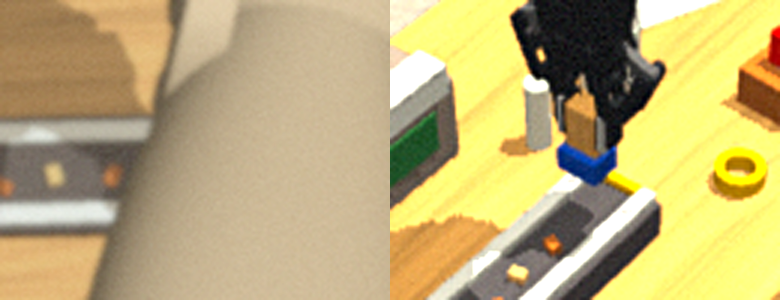

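The scraper is held upright, with its blue foot above the channel just inside the yellow stop. All four chips lie ahead of it. I'll lower it.

jog_arm:
  moves:
    - {"slide": [-1.8, 1.5, 0], "angular": [0, 0, 0], "fingers": 0.8}
    - {"slide": [-1.8, 1.5, 25], "angular": [0, 0, 0], "fingers": 0.8}
    - {"slide": [-1.8, 1.5, 35], "angular": [0, 0, 0], "fingers": 0.8}
    - {"slide": [-1.8, 1.5, 42], "angular": [0, 0, 0], "fingers": 0.8}
    - {"slide": [-1.8, 1.5, 42], "angular": [0, 0, 0], "fingers": 0.8}

```text
clock: 6.38
tcp_pos: [0.6355, -0.0851, 0.0831]
orientation: [-0.002, 0.709, 0.705, -0.001]
wrist_force: [-0.7, -0.2, -0.5]
finger_gap: 0.0314
grip_force: 40.5
```

jog_arm:
  moves:
    - {"slide": [0, 0, 3], "angular": [0, 0, 0], "fingers": 0.8}
    - {"slide": [0, 0, 6], "angular": [0, 0, 0], "fingers": 0.8}
    - {"slide": [0, 0, 6], "angular": [0, 0, 0], "fingers": 0.8}

```text
clock: 6.63
tcp_pos: [0.6371, -0.0853, 0.0793]
orientation: [0.0, 0.709, 0.706, -0.0]
wrist_force: [0.3, 0.1, 0.0]
finger_gap: 0.0317
grip_force: 40.5
```

jog_arm:
  moves:
    - {"slide": [0, 0, 1.5], "angular": [0, 0, 0], "fingers": 0.8}
    - {"slide": [0, 0, 2], "angular": [0, 0, 0], "fingers": 0.8}
    - {"slide": [0, 0, 2], "angular": [0, 0, 0], "fingers": 0.8}

```text
clock: 6.88
tcp_pos: [0.6372, -0.0854, 0.0775]
orientation: [0.0, 0.709, 0.706, 0.0]
wrist_force: [-0.1, -0.5, -0.7]
finger_gap: 0.0314
grip_force: 40.5
```

```bash
python3 -c "
from plan import *
plan((637.5,175,77,89.7))"
```

```text
now [637.2 -85.4  77.5] psi 89.7 gap 31.4 t 6.9 j6 75.5 F [-0.1 -0.5 -0.7]
(637.5, 175, 77, 89.7) slide [260.4  -0.8   0.5] ang [0.02 0.01 0.04] rows 7
```

jog_arm:
  moves:
    - {"slide": [10, 0, 0.3], "angular": [0, 0, 0], "fingers": 0.8}
    - {"slide": [20, 0, 0.3], "angular": [0, 0, 0], "fingers": 0.8}
    - {"slide": [30, 0, 0.3], "angular": [0, 0, 0], "fingers": 0.8}
    - {"slide": [40, 0, 0.3], "angular": [0, 0, 0], "fingers": 0.8}
    - {"slide": [50, 0, 0.3], "angular": [0, 0, 0], "fingers": 0.8}
    - {"slide": [60, 0, 0.3], "angular": [0, 0, 0], "fingers": 0.8}
    - {"slide": [70, 0, 0.3], "angular": [0, 0, 0], "fingers": 0.8}
    - {"slide": [80, 0, 0.3], "angular": [0, 0, 0], "fingers": 0.8}
    - {"slide": [90, -0.3, 0.3], "angular": [0, 0, 0], "fingers": 0.8}
    - {"slide": [100, -0.3, 0.3], "angular": [0, 0, 0], "fingers": 0.8}

```text
clock: 7.72
tcp_pos: [0.6373, 0.0158, 0.077]
orientation: [0.0, 0.709, 0.706, 0.0]
wrist_force: [-0.0, 0.2, -0.4]
finger_gap: 0.0314
grip_force: 40.5
```

jog_arm:
  moves:
    - {"slide": [10, 0, 0], "angular": [0, 0, 0], "fingers": 0.8}
    - {"slide": [20, 0, 0], "angular": [0, 0, 0], "fingers": 0.8}
    - {"slide": [30, 0, 0], "angular": [0, 0, 0], "fingers": 0.8}
    - {"slide": [40, 0, 0], "angular": [0, 0, 0], "fingers": 0.8}
    - {"slide": [50, 0, 0], "angular": [0, 0, 0], "fingers": 0.8}
    - {"slide": [60, 0, 0], "angular": [0, 0, 0], "fingers": 0.8}
    - {"slide": [70, 0, 0], "angular": [0, 0, 0], "fingers": 0.8}
    - {"slide": [80, 0, 0], "angular": [0, 0, 0], "fingers": 0.8}
    - {"slide": [90, -0.3, 0], "angular": [0, 0, 0], "fingers": 0.8}
    - {"slide": [100, -0.3, 0], "angular": [0, 0, 0], "fingers": 0.8}

```text
clock: 8.55
tcp_pos: [0.6373, 0.1157, 0.0769]
orientation: [-0.0, 0.709, 0.706, -0.0]
wrist_force: [-0.2, -0.5, -0.7]
finger_gap: 0.0315
grip_force: 40.5
```

jog_arm:
  moves:
    - {"slide": [10, 0, 0], "angular": [0, 0, 0], "fingers": 0.8}
    - {"slide": [20, 0, 0], "angular": [0, 0, 0], "fingers": 0.8}
    - {"slide": [30, 0, 0], "angular": [0, 0, 0], "fingers": 0.8}
    - {"slide": [40, 0, 0], "angular": [0, 0, 0], "fingers": 0.8}
    - {"slide": [50, 0, 0], "angular": [0, 0, 0], "fingers": 0.8}
    - {"slide": [60, 0, 0], "angular": [0, 0, 0], "fingers": 0.8}
    - {"slide": [63, 0, 0], "angular": [0, 0, 0], "fingers": 0.8}
    - {"slide": [63, 0, 0], "angular": [0, 0, 0], "fingers": 0.8}
    - {"slide": [63, 0, -40], "angular": [0, 0, 0], "fingers": 0.8}
    - {"slide": [63, 0, -70], "angular": [0, 0, 0], "fingers": 0.8}

```text
clock: 9.38
tcp_pos: [0.6362, 0.1772, 0.1464]
orientation: [-0.001, 0.709, 0.705, -0.002]
wrist_force: [0.9, 0.1, 0.3]
finger_gap: 0.0317
grip_force: 40.5
```

```bash
python3 - <<'E'
from plan import *
plan((560,-160,150,120),(464.6,-282,110,160),(464.6,-282,50,160))
p=read_camera("side"); q=read_camera("top")
f=lambda p,u,v:np.clip(cv2.resize(p["color"][v:v+110,u:u+190,::-1],None,fx=3.5,fy=3.5,interpolation=cv2.INTER_CUBIC).astype(float)*1.4,0,255)[:, :]
cv2.imwrite("pics/sw.png",cv2.resize(np.vstack([f(p,165,190),f(q,210,140)]),None,fx=.75,fy=.75).astype(np.uint8))
E
```

```text
now [636.2 177.2 146.4] psi 89.7 gap 31.7 t 9.4 j6 98.9 F [0.9 0.1 0.3]
(560, -160, 150, 120) slide [-337.5  -74.6   -2.9] ang [ -0.26  -0.   -30.27] rows 9
(464.6, -282, 110, 160) slide [ -58.  -143.6   40. ] ang [  0.   0. -40.] rows 6
(464.6, -282, 50, 160) slide [ 0. -0. 60.] ang [0. 0. 0.] rows 2
```

View pics/sw.png

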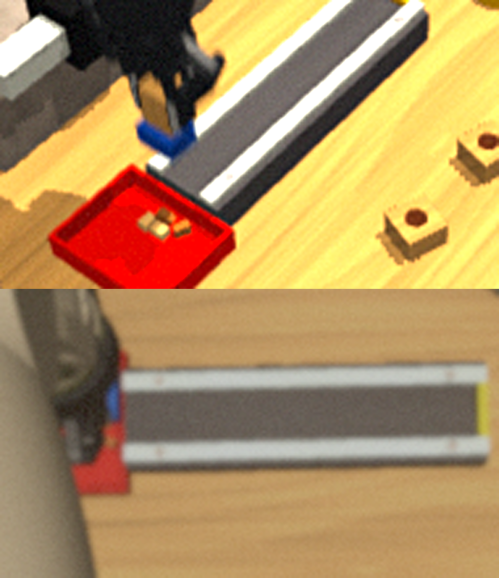

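The side view shows all four chips in the red tray and the channel clear. The scraper goes back on its mat.

jog_arm:
  moves:
    - {"slide": [-337, -75, -3], "angular": [0, 0, -30.3], "fingers": 0.8}
    - {"slide": [-337, -75, -3], "angular": [0, 0, -30.3], "fingers": 0.8}
    - {"slide": [-337, -75, -3], "angular": [0, 0, -30.3], "fingers": 0.8}
    - {"slide": [-337, -75, -3], "angular": [0, 0, -30.3], "fingers": 0.8}
    - {"slide": [-337, -75, -3], "angular": [0, 0, -30.3], "fingers": 0.8}
    - {"slide": [-337, -75, -3], "angular": [0, 0, -30.3], "fingers": 0.8}
    - {"slide": [-337, -75, -3], "angular": [0, 0, -30.3], "fingers": 0.8}
    - {"slide": [-337, -75, -3], "angular": [0, 0, -30.3], "fingers": 0.8}
    - {"slide": [-337, -75, -3], "angular": [0, 0, -30.3], "fingers": 0.8}
    - {"slide": [-337, -75, -3], "angular": [0, 0, -30.3], "fingers": 0.8}

```text
clock: 10.32
tcp_pos: [0.5599, -0.1638, 0.1497]
orientation: [0.0, 0.503, 0.865, -0.001]
wrist_force: [-0.6, 0.7, -0.4]
finger_gap: 0.0316
grip_force: 40.5
```

jog_arm:
  moves:
    - {"slide": [-58, -144, 40], "angular": [0, 0, -40], "fingers": 0.8}
    - {"slide": [-58, -144, 40], "angular": [0, 0, -40], "fingers": 0.8}
    - {"slide": [-58, -144, 40], "angular": [0, 0, -40], "fingers": 0.8}
    - {"slide": [-58, -144, 40], "angular": [0, 0, -40], "fingers": 0.8}
    - {"slide": [-58, -144, 40], "angular": [0, 0, -40], "fingers": 0.8}
    - {"slide": [-58, -144, 40], "angular": [0, 0, -40], "fingers": 0.8}
    - {"slide": [-58, -144, 40], "angular": [0, 0, -40], "fingers": 0.8}
    - {"slide": [-58, -144, 40], "angular": [0, 0, -40], "fingers": 0.8}

```text
clock: 10.98
tcp_pos: [0.4655, -0.281, 0.1098]
orientation: [-0.0, 0.175, 0.985, 0.0]
wrist_force: [-0.2, 0.5, -0.5]
finger_gap: 0.0313
grip_force: 40.6
```

jog_arm:
  moves:
    - {"slide": [0, 0, 30], "angular": [0, 0, 0], "fingers": 0.8}
    - {"slide": [0, 0, 50], "angular": [0, 0, 0], "fingers": 0.8}
    - {"slide": [0, 0, 58], "angular": [0, 0, 0], "fingers": 0.8}
    - {"slide": [0, 0, 60], "angular": [0, 0, 0], "fingers": 0.8}
    - {"slide": [0, 0, 60], "angular": [0, 0, 0], "fingers": 0.8}

```text
clock: 11.4
tcp_pos: [0.4656, -0.2806, 0.0498]
orientation: [-0.0, 0.173, 0.985, 0.0]
wrist_force: [-0.3, 0.9, -0.9]
finger_gap: 0.0319
grip_force: 40.6
```

```bash
python3 -c "
from plan import *
plan((464.6,-284,45,160))"
```

```text
now [ 465.6 -280.6   49.8] psi 160.0 gap 31.9 t 11.4 j6 -19.6 F [-0.3  0.9 -0.9]
(464.6, -284, 45, 160) slide [-0.2 -3.5  4.8] ang [ 0.01 -0.05  0.03] rows 1
```

jog_arm:
  moves:
    - {"slide": [0, -3, 2], "angular": [0, 0, 0], "fingers": 0.8}
    - {"slide": [0, -3, 4], "angular": [0, 0, 0], "fingers": 0.8}
    - {"slide": [0, -3, 5.5], "angular": [0, 0, 0], "fingers": 0.8}
    - {"slide": [0, -3, 6.5], "angular": [0, 0, 0], "fingers": 0.8}
    - {"slide": [0, -3, 6.5], "angular": [0, 0, 0], "fingers": 0.8}

```text
clock: 11.82
tcp_pos: [0.4647, -0.2844, 0.0438]
orientation: [0.0, 0.173, 0.985, -0.0]
wrist_force: [0.1, 0.4, -0.9]
finger_gap: 0.0317
grip_force: 40.7
```

jog_arm:
  moves:
    - {"slide": [0, 0, 0.7], "angular": [0, 0, 0], "fingers": 0.8}
    - {"slide": [0, 0, 1.4], "angular": [0, 0, 0], "fingers": 0.8}
    - {"slide": [0, 0, 1.4], "angular": [0, 0, 0], "fingers": 0.8}

```text
clock: 12.07
tcp_pos: [0.4647, -0.2844, 0.0437]
orientation: [0.001, 0.173, 0.985, -0.0]
wrist_force: [-2.2, 2.2, 10.2]
finger_gap: 0.0317
grip_force: 42.0
```

jog_arm:
  moves:
    - {"slide": [0, 0, 0], "angular": [0, 0, 0], "fingers": 0.4}
    - {"slide": [0, 0, 0], "angular": [0, 0, 0], "fingers": 0.3}
    - {"slide": [0, 0, 0], "angular": [0, 0, 0], "fingers": 0.2}
    - {"slide": [0, 0, 0], "angular": [0, 0, 0], "fingers": 0.2}
    - {"slide": [0, 0, -30], "angular": [0, 0, 0], "fingers": 0.2}
    - {"slide": [0, 0, -70], "angular": [0, 0, 0], "fingers": 0.2}
    - {"slide": [0, 0, -110], "angular": [0, 0, 0], "fingers": 0.2}
    - {"slide": [0, 0, -110], "angular": [0, 0, 0], "fingers": 0.2}

```text
clock: 12.73
tcp_pos: [0.4679, -0.2869, 0.1599]
orientation: [0.005, 0.173, 0.985, -0.003]
wrist_force: [0.6, -0.0, 0.1]
finger_gap: 0.0683
grip_force: 0.0
```

```bash
cat > bl.py <<'E'
from seg import *
def dots(p):
    """blank dot centres (mm) wherever they show in the top picture"""
    u=up(p,(230,200,220,110),4); r,g,b=np.moveaxis(u,2,0)
    m=((r<100)&(r>1.8*b)&(r>1.25*g)).astype(np.uint8)
    n,l,st,c=cv2.connectedComponentsWithStats(m); out=[]
    for i in range(1,n):
        if 450<st[i,4]<1100 and max(st[i,2:4])<45:
            uv=(230+(c[i][0]+.5)/4-.5,200+(c[i][1]+.5)/4-.5); out.append((np.round(w(p,uv,.028)[0]*1000,1)[:2].tolist(),np.round(uv,1).tolist(),int(st[i,4])))
    return out
E
python3 - <<'E'
from bl import *; from plan import plan
p=read_camera("top"); print(*dots(p),sep="\n"); q=read_camera("side")
print([(round(r["p"],2),np.round(1000*w(q,r["point"],.036)[0],0)[:2]) for r in tip_of("scraper_c",q)[:2]])
for z in ("blank0_c",): print([(round(r["p"],2),np.round(1000*w(q,r["point"],.014)[0],0)[:2]) for r in tip_of(z,q)[:5]])
plan((450,-142.5,120,77.7),(450,-142.5,18,77.7))
E
```

```text
([450.1, -142.5], [405.6, 271.7], 697)
[(0.87, array([ 475., -291.])), (0.52, array([ 721., -128.]))]
[(0.85, array([460.,  77.])), (0.71, array([646.,  17.]))]
now [ 464.  -283.7  151.3] psi 160.0 gap 68.5 t 12.9 j6 -19.9 F [-0.4 -1.1 -0.3]
(450, -142.5, 120, 77.7) slide [ 61.3 128.   31.4] ang [-3.000e-02 -7.000e-02  8.234e+01] rows 12
(450, -142.5, 18, 77.7) slide [  0.  -0. 102.] ang [0. 0. 0.] rows 3
```

jog_arm:
  moves:
    - {"slide": [61, 128, 31], "angular": [0, 0, 82.3], "fingers": 0.2}
    - {"slide": [61, 128, 31], "angular": [0, 0, 82.3], "fingers": 0.2}
    - {"slide": [61, 128, 31], "angular": [0, 0, 82.3], "fingers": 0.2}
    - {"slide": [61, 128, 31], "angular": [0, 0, 82.3], "fingers": 0.2}
    - {"slide": [61, 128, 31], "angular": [0, 0, 82.3], "fingers": 0.2}
    - {"slide": [61, 128, 31], "angular": [0, 0, 82.3], "fingers": 0.2}
    - {"slide": [61, 128, 31], "angular": [0, 0, 82.3], "fingers": 0.2}
    - {"slide": [61, 128, 31], "angular": [0, 0, 82.3], "fingers": 0.2}
    - {"slide": [61, 128, 31], "angular": [0, 0, 82.3], "fingers": 0.2}
    - {"slide": [61, 128, 31], "angular": [0, 0, 82.3], "fingers": 0.2}

```text
clock: 13.77
tcp_pos: [0.4494, -0.1422, 0.1192]
orientation: [-0.002, 0.716, 0.698, -0.001]
wrist_force: [-0.9, 0.3, 0.1]
finger_gap: 0.0686
grip_force: 0.0
```

jog_arm:
  moves:
    - {"slide": [0, 0, 0], "angular": [0, 0, 10.7], "fingers": 0.2}
    - {"slide": [0, 0, 0], "angular": [0, 0, 10.7], "fingers": 0.2}

```text
clock: 13.93
tcp_pos: [0.4494, -0.1422, 0.1191]
orientation: [-0.002, 0.778, 0.628, -0.001]
wrist_force: [-0.2, -0.1, -0.2]
finger_gap: 0.0682
grip_force: 0.0
```

```bash
python3 -c "
from plan import *
plan((450.1,-142.5,22,77.7))
q=read_camera('side'); print([(round(r['p'],2),np.round(1000*w(q,r['point'],.014)[0],0)[:2]) for r in tip_of('blank0_c',q)[:5]])
u,v=px(q,[.45,-.05,.02])[0].astype(int); cv2.imwrite('pics/b1.png',cv2.resize(q['color'][v-60:v+60,u-90:u+90,::-1],None,fx=4,fy=4,interpolation=cv2.INTER_CUBIC))
"
```

```text
now [ 449.4 -142.2  119.1] psi 77.8 gap 68.2 t 13.9 j6 74.8 F [-0.2 -0.1 -0.2]
(450.1, -142.5, 22, 77.7) slide [-0.2  1.1 97.1] ang [-0.22 -0.06  0.15] rows 3
[(0.65, array([461.,  74.]))]
```

View pics/b1.png

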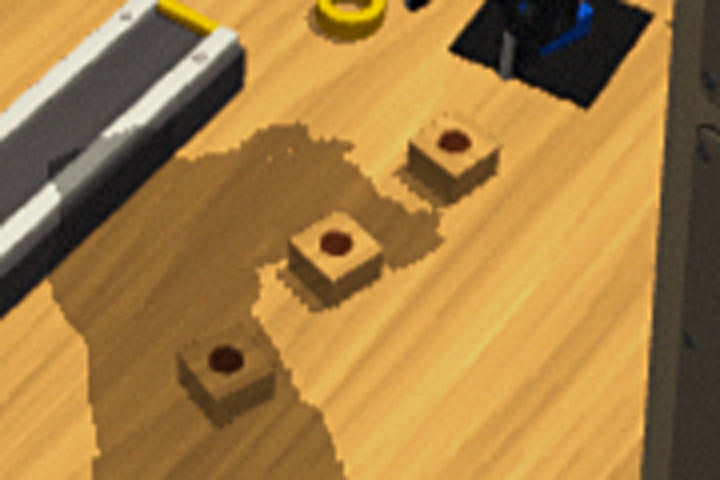

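All three blanks still lie where I measured them, with dots in the crop at (455,141), (336,243) and (226,359). I'll grasp the nearest.

jog_arm:
  moves:
    - {"slide": [0, 1, 40], "angular": [0, 0, 0], "fingers": 0.2}
    - {"slide": [0, 1, 80], "angular": [0, 0, 0], "fingers": 0.2}
    - {"slide": [0, 1, 97], "angular": [0, 0, 0], "fingers": 0.2}
    - {"slide": [0, 1, 97], "angular": [0, 0, 0], "fingers": 0.2}
    - {"slide": [0, 1, 97], "angular": [0, 0, 0], "fingers": 0.7}
    - {"slide": [0, 1, 97], "angular": [0, 0, 0], "fingers": 0.7}
    - {"slide": [0, 1, 97], "angular": [0, 0, 0], "fingers": 0.7}
    - {"slide": [0, 1, 97], "angular": [0, 0, 0], "fingers": 0.7}
    - {"slide": [0, 1, 97], "angular": [0, 0, 0], "fingers": 0.7}

```text
clock: 14.78
tcp_pos: [0.4529, -0.1438, 0.0254]
orientation: [0.001, 0.776, 0.631, 0.001]
wrist_force: [-0.4, -0.3, 4.0]
finger_gap: 0.0388
grip_force: 41.2
```

```bash
python3 -c "
from plan import *
plan((460,-142,120,77.7),(636.6,-60,120,89.7),(636.6,-60,68,89.7))"
```

```text
now [ 452.9 -143.8   25.4] psi 78.2 gap 38.8 t 14.8 j6 74.5 F [-0.4 -0.3  4. ]
(460, -142, 120, 77.7) slide [  3.1   6.8 -94.6] ang [0.16 0.05 0.49] rows 3
(636.6, -60, 120, 89.7) slide [117.7 155.1   0. ] ang [  0.   0. -12.] rows 5
(636.6, -60, 68, 89.7) slide [ 0. -0. 52.] ang [0. 0. 0.] rows 2
```

jog_arm:
  moves:
    - {"slide": [0, 0, -40], "angular": [0, 0, 0], "fingers": 0.7}
    - {"slide": [0, 0, -80], "angular": [0, 0, 0], "fingers": 0.7}
    - {"slide": [0, 0, -95], "angular": [0, 0, 0], "fingers": 0.7}
    - {"slide": [0, 0, -95], "angular": [0, 0, 0], "fingers": 0.7}

```text
clock: 15.12
tcp_pos: [0.455, -0.1448, 0.1241]
orientation: [0.004, 0.776, 0.631, 0.002]
wrist_force: [1.1, -0.5, -1.0]
finger_gap: 0.0389
grip_force: 40.8
```

jog_arm:
  moves:
    - {"slide": [121, 162, 0], "angular": [0, 0, -12], "fingers": 0.7}
    - {"slide": [121, 162, 0], "angular": [0, 0, -12], "fingers": 0.7}
    - {"slide": [121, 162, 0], "angular": [0, 0, -12], "fingers": 0.7}
    - {"slide": [121, 162, 0], "angular": [0, 0, -12], "fingers": 0.7}
    - {"slide": [121, 162, 0], "angular": [0, 0, -12], "fingers": 0.7}
    - {"slide": [121, 162, 0], "angular": [0, 0, -12], "fingers": 0.7}
    - {"slide": [121, 162, 0], "angular": [0, 0, -12], "fingers": 0.7}

```text
clock: 15.7
tcp_pos: [0.6358, -0.0568, 0.1173]
orientation: [-0.001, 0.705, 0.709, -0.001]
wrist_force: [-0.6, -0.4, -0.7]
finger_gap: 0.0388
grip_force: 40.8
```

```bash
python3 -c "
from plan import *
plan((636.6,-60,75,89.7),(636.6,-60,62,89.7))"
```

```text
now [635.8 -56.8 117.3] psi 90.3 gap 38.8 t 15.7 j6 77.4 F [-0.6 -0.4 -0.7]
(636.6, -60, 75, 89.7) slide [-3.2  0.8 42.3] ang [-0.09 -0.01  0.62] rows 2
(636.6, -60, 62, 89.7) slide [ 0. -0. 13.] ang [0. 0. 0.] rows 1
```

jog_arm:
  moves:
    - {"slide": [-3, 0.8, 30], "angular": [0, 0, 0.6], "fingers": 0.7}
    - {"slide": [-3, 0.8, 42], "angular": [0, 0, 0.6], "fingers": 0.7}
    - {"slide": [-3, 0.8, 47], "angular": [0, 0, 0.6], "fingers": 0.7}
    - {"slide": [-3, 0.8, 51], "angular": [0, 0, 0.6], "fingers": 0.7}
    - {"slide": [-3, 0.8, 53], "angular": [0, 0, 0.6], "fingers": 0.7}
    - {"slide": [-3, 0.8, 53], "angular": [0, 0, 0.6], "fingers": 0.7}

```text
clock: 16.2
tcp_pos: [0.6358, -0.0614, 0.0666]
orientation: [0.0, 0.71, 0.704, 0.0]
wrist_force: [-0.1, -1.2, 0.4]
finger_gap: 0.0389
grip_force: 40.8
```

jog_arm:
  moves:
    - {"slide": [0, 0, 1], "angular": [0, 0, 0], "fingers": 0.7}
    - {"slide": [0, 0, 2], "angular": [0, 0, 0], "fingers": 0.7}
    - {"slide": [0, 0, 3], "angular": [0, 0, 0], "fingers": 0.7}
    - {"slide": [0, 0, 3], "angular": [0, 0, 0], "fingers": 0.7}

```text
clock: 16.53
tcp_pos: [0.6361, -0.061, 0.0634]
orientation: [0.0, 0.71, 0.705, 0.0]
wrist_force: [-0.1, -0.0, 0.1]
finger_gap: 0.039
grip_force: 40.8
```

jog_arm:
  moves:
    - {"slide": [0, 0, 1], "angular": [0, 0, 0], "fingers": 0.7}
    - {"slide": [0, 0, 2], "angular": [0, 0, 0], "fingers": 0.7}
    - {"slide": [0, 0, 3], "angular": [0, 0, 0], "fingers": 0.7}
    - {"slide": [0, 0, 3], "angular": [0, 0, 0], "fingers": 0.7}

```text
clock: 16.87
tcp_pos: [0.6362, -0.0609, 0.0614]
orientation: [0.0, 0.71, 0.705, 0.0]
wrist_force: [-2.5, 0.0, 7.4]
finger_gap: 0.039
grip_force: 41.6
```

jog_arm:
  moves:
    - {"slide": [0, 0, -1], "angular": [0, 0, 0], "fingers": 0.4}
    - {"slide": [0, 0, -1], "angular": [0, 0, 0], "fingers": 0.3}
    - {"slide": [0, 0, -1], "angular": [0, 0, 0], "fingers": 0.2}
    - {"slide": [0, 0, -1], "angular": [0, 0, 0], "fingers": 0.2}
    - {"slide": [0, 0, -30], "angular": [0, 0, 0], "fingers": 0.2}
    - {"slide": [0, 0, -65], "angular": [0, 0, 0], "fingers": 0.2}
    - {"slide": [0, 0, -65], "angular": [0, 0, 0], "fingers": 0.2}

```text
clock: 17.45
tcp_pos: [0.6394, -0.0617, 0.1315]
orientation: [0.004, 0.71, 0.705, 0.003]
wrist_force: [1.8, -0.7, 0.4]
finger_gap: 0.0686
grip_force: 0.0
```

```bash
python3 -c "
from plan import *; from bl import dots
p=read_camera('top'); print(dots(p))
q=read_camera('side'); print([(round(r['p'],2),np.round(1000*w(q,r['point'],.014)[0],0)[:2]) for r in tip_of('blank0_c',q)[:5]])
plan((460.7,-32.9,110,77),(460.7,-32.9,22,77))"
```

```text
[([460.7, 74.3], [305.2, 269.1], 744)]
[(0.92, array([461.,  75.])), (0.58, array([ 461., -273.]))]
now [636.3 -61.  125.4] psi 89.6 gap 68.3 t 17.6 j6 77.8 F [-0.2  0.3 -0.6]
(460.7, -32.9, 110, 77) slide [  26.8 -175.8   15.2] ang [7.000e-02 1.000e-02 1.258e+01] rows 5
(460.7, -32.9, 22, 77) slide [ 0. -0. 88.] ang [0. 0. 0.] rows 3
```

jog_arm:
  moves:
    - {"slide": [27, -176, 15], "angular": [0, 0, 12.6], "fingers": 0.2}
    - {"slide": [27, -176, 15], "angular": [0, 0, 12.6], "fingers": 0.2}
    - {"slide": [27, -176, 15], "angular": [0, 0, 12.6], "fingers": 0.2}
    - {"slide": [27, -176, 15], "angular": [0, 0, 12.6], "fingers": 0.2}
    - {"slide": [27, -176, 15], "angular": [0, 0, 12.6], "fingers": 0.2}
    - {"slide": [27, -176, 15], "angular": [0, 0, 12.6], "fingers": 0.2}
    - {"slide": [27, -176, 15], "angular": [0, 0, 12.6], "fingers": 0.2}
    - {"slide": [27, -176, 15], "angular": [0, 0, 12.6], "fingers": 0.2}

```text
clock: 18.27
tcp_pos: [0.4616, -0.0331, 0.1101]
orientation: [0.001, 0.783, 0.622, 0.0]
wrist_force: [0.4, -1.2, 0.1]
finger_gap: 0.0682
grip_force: 0.0
```

```bash
python3 -c "
from plan import *
q=read_camera('side')
plan((460.7,-32.9,22,77))
r,g,b=np.moveaxis(q['color'].astype(int),2,0)
m=((r<100)&(r>1.8*b)&(r>1.4*g)&(r>20)).astype(np.uint8); n,l,st,c=cv2.connectedComponentsWithStats(m)
for i in range(1,n):
    if 15<st[i,4]<90: print(st[i,4],np.round(c[i],1),np.round(1000*w(q,c[i],.028)[0],1)[:2], np.round(1000*w(q,c[i],.064)[0],1)[:2])
u,v=px(q,[.54,-.03,.03])[0].astype(int); cv2.imwrite('pics/b2.png',cv2.resize(q['color'][v-75:v+75,u-90:u+90,::-1],None,fx=4,fy=4,interpolation=cv2.INTER_CUBIC))
"
```

```text
now [462.  -33.1 110.2] psi 77.0 gap 68.3 t 18.3 j6 89.0 F [ 0.8 -0.   1.3]
(460.7, -32.9, 22, 77) slide [-0.  -1.4 88.2] ang [ 0.1   0.01 -0.03] rows 3
45 [402.4 181.2] [ 474.  -287.6] [ 457.2 -252.1]
26 [410.3 179.5] [ 461.  -305.4] [ 444.7 -269.3]
22 [297.8 193.4] [659.9 -90.2] [636.5 -61.7]
29 [350.8 243.8] [458.7 -33.7] [442.4  -7.2]
87 [349.4 252. ] [446.9 -11.2] [431.1  14.4]
34 [323.  272.6] [459.7  73.3] [443.4  96. ]
28 [175.8 378.9] [531.5 451.1] [512.6 460.3]
42 [ 10.  398.6] [748.9 665.2] [722.3 666.8]
30 [102.1 399.7] [610.1 563.6] [588.4 568.8]
16 [ 92.5 406.4] [613.8 582.8] [592.  587.3]
16 [ 40.9 417. ] [672.3 652.5] [648.4 654.5]
68 [131.4 433.8] [516.1 574.3] [497.8 579.1]
44 [188.6 422. ] [450.1 497.1] [434.2 504.7]
```

View pics/b2.png

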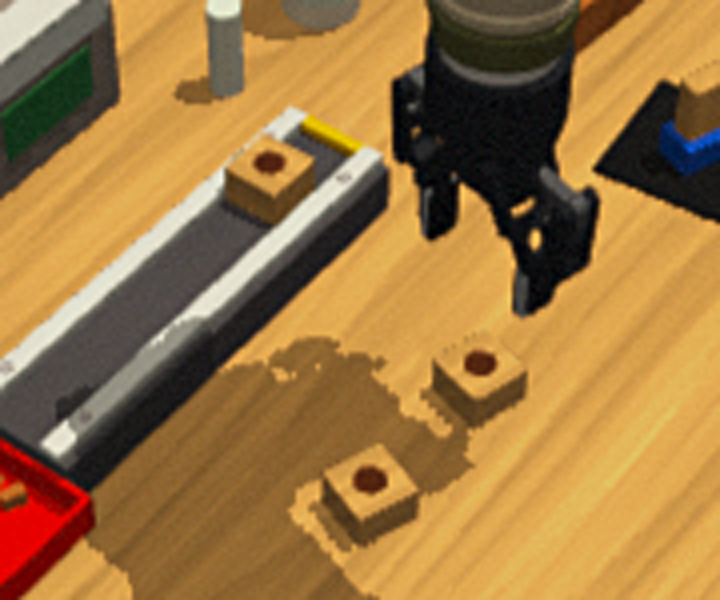

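The first blank sits flat and square in the channel, with its dot in the crop at (270,160). The second is still under the gripper at its measured spot.

jog_arm:
  moves:
    - {"slide": [0, -1.4, 40], "angular": [0, 0, 0], "fingers": 0.2}
    - {"slide": [0, -1.4, 75], "angular": [0, 0, 0], "fingers": 0.2}
    - {"slide": [0, -1.4, 88], "angular": [0, 0, 0], "fingers": 0.2}
    - {"slide": [0, -1.4, 88], "angular": [0, 0, 0], "fingers": 0.2}
    - {"slide": [0, -1.4, 88], "angular": [0, 0, 0], "fingers": 0.7}
    - {"slide": [0, -1.4, 88], "angular": [0, 0, 0], "fingers": 0.7}
    - {"slide": [0, -1.4, 88], "angular": [0, 0, 0], "fingers": 0.7}
    - {"slide": [0, -1.4, 88], "angular": [0, 0, 0], "fingers": 0.7}
    - {"slide": [0, -1.4, 88], "angular": [0, 0, 0], "fingers": 0.7}

```text
clock: 19.07
tcp_pos: [0.4605, -0.0328, 0.0235]
orientation: [0.001, 0.783, 0.622, 0.001]
wrist_force: [0.8, -0.9, 3.8]
finger_gap: 0.0387
grip_force: 41.3
```

jog_arm:
  moves:
    - {"slide": [0, 0, -40], "angular": [0, 0, 0], "fingers": 0.7}
    - {"slide": [0, 0, -80], "angular": [0, 0, 0], "fingers": 0.7}
    - {"slide": [0, 0, -95], "angular": [0, 0, 0], "fingers": 0.7}
    - {"slide": [0, 0, -95], "angular": [0, 0, 0], "fingers": 0.7}
    - {"slide": [0, 0, -95], "angular": [0, 0, 0], "fingers": 0.7}

```text
clock: 19.48
tcp_pos: [0.4599, -0.0326, 0.1184]
orientation: [0.001, 0.783, 0.622, 0.001]
wrist_force: [0.3, -0.1, -0.6]
finger_gap: 0.0387
grip_force: 40.8
```

```bash
python3 -c "
from plan import *
plan((636.9,25,117,89.7),(636.9,25,62,89.7))"
```

```text
now [459.9 -32.6 118.4] psi 77.0 gap 38.7 t 19.5 j6 89.0 F [ 0.3 -0.1 -0.6]
(636.9, 25, 117, 89.7) slide [ 96.  159.5   2. ] ang [  0.2    0.03 -12.72] rows 5
(636.9, 25, 62, 89.7) slide [ 0. -0. 55.] ang [0. 0. 0.] rows 2
```

jog_arm:
  moves:
    - {"slide": [96, 159.5, 2], "angular": [0, 0, -12.7], "fingers": 0.7}
    - {"slide": [96, 159.5, 2], "angular": [0, 0, -12.7], "fingers": 0.7}
    - {"slide": [96, 159.5, 2], "angular": [0, 0, -12.7], "fingers": 0.7}
    - {"slide": [96, 159.5, 2], "angular": [0, 0, -12.7], "fingers": 0.7}
    - {"slide": [96, 159.5, 2], "angular": [0, 0, -12.7], "fingers": 0.7}
    - {"slide": [96, 159.5, 2], "angular": [0, 0, -12.7], "fingers": 0.7}
    - {"slide": [96, 159.5, 2], "angular": [0, 0, -12.7], "fingers": 0.7}
    - {"slide": [96, 159.5, 2], "angular": [0, 0, -12.7], "fingers": 0.7}

```text
clock: 20.15
tcp_pos: [0.6339, 0.0253, 0.1131]
orientation: [-0.002, 0.709, 0.705, -0.001]
wrist_force: [-0.8, -1.0, -0.6]
finger_gap: 0.0388
grip_force: 40.8
```

```bash
python3 -c "
from plan import *
plan((636.9,25,75,89.7),(636.9,25,62,89.7))"
```

```text
now [633.9  25.3 113.1] psi 89.7 gap 38.8 t 20.1 j6 85.4 F [-0.8 -1.  -0.6]
(636.9, 25, 75, 89.7) slide [-0.3  3.2 38.1] ang [-0.24 -0.01 -0.02] rows 1
(636.9, 25, 62, 89.7) slide [ 0. -0. 13.] ang [0. 0. 0.] rows 1
```

jog_arm:
  moves:
    - {"slide": [0, 0.5, 20], "angular": [0, 0, 0], "fingers": 0.7}
    - {"slide": [0, 0.5, 36], "angular": [0, 0, 0], "fingers": 0.7}
    - {"slide": [0, 0.5, 42], "angular": [0, 0, 0], "fingers": 0.7}
    - {"slide": [0, 0.5, 42], "angular": [0, 0, 0], "fingers": 0.7}

```text
clock: 20.48
tcp_pos: [0.6334, 0.025, 0.0711]
orientation: [-0.002, 0.709, 0.705, -0.002]
wrist_force: [0.3, -0.3, -0.0]
finger_gap: 0.0392
grip_force: 40.8
```

jog_arm:
  moves:
    - {"slide": [0, 3, 0], "angular": [0, 0, 0], "fingers": 0.7}
    - {"slide": [0, 3, 0], "angular": [0, 0, 0], "fingers": 0.7}
    - {"slide": [0, 3, 0], "angular": [0, 0, 0], "fingers": 0.7}

```text
clock: 20.73
tcp_pos: [0.6402, 0.025, 0.0744]
orientation: [0.001, 0.709, 0.705, 0.001]
wrist_force: [0.5, 0.0, -0.2]
finger_gap: 0.0389
grip_force: 40.8
```

jog_arm:
  moves:
    - {"slide": [0, -2, 3], "angular": [0, 0, 0], "fingers": 0.7}
    - {"slide": [0, -2.5, 4], "angular": [0, 0, 0], "fingers": 0.7}
    - {"slide": [0, -2.5, 4], "angular": [0, 0, 0], "fingers": 0.7}
    - {"slide": [0, -2.5, 4], "angular": [0, 0, 0], "fingers": 0.7}

```text
clock: 21.07
tcp_pos: [0.6367, 0.0253, 0.0691]
orientation: [-0.0, 0.709, 0.705, -0.0]
wrist_force: [1.1, -0.5, 0.2]
finger_gap: 0.0389
grip_force: 40.8
```

jog_arm:
  moves:
    - {"slide": [0, 0, 3], "angular": [0, 0, 0], "fingers": 0.7}
    - {"slide": [0, 0, 5], "angular": [0, 0, 0], "fingers": 0.7}
    - {"slide": [0, 0, 7], "angular": [0, 0, 0], "fingers": 0.7}
    - {"slide": [0, 0, 7], "angular": [0, 0, 0], "fingers": 0.7}

```text
clock: 21.4
tcp_pos: [0.6365, 0.0253, 0.0613]
orientation: [-0.0, 0.709, 0.705, -0.0]
wrist_force: [-0.6, 0.4, 0.1]
finger_gap: 0.0391
grip_force: 41.0
```

jog_arm:
  moves:
    - {"slide": [0, 0, 1.5], "angular": [0, 0, 0], "fingers": 0.7}
    - {"slide": [0, 0, 3], "angular": [0, 0, 0], "fingers": 0.7}
    - {"slide": [0, 0, 4], "angular": [0, 0, 0], "fingers": 0.7}
    - {"slide": [0, 0, 4], "angular": [0, 0, 0], "fingers": 0.7}

```text
clock: 21.73
tcp_pos: [0.6369, 0.0253, 0.0595]
orientation: [0.0, 0.709, 0.705, 0.0]
wrist_force: [-3.9, 0.1, 7.7]
finger_gap: 0.0387
grip_force: 41.9
```

Contact came at 59.5 mm as expected. I'll release and go on to the third blank.

jog_arm:
  moves:
    - {"slide": [0, 0, -1], "angular": [0, 0, 0], "fingers": 0.4}
    - {"slide": [0, 0, -1], "angular": [0, 0, 0], "fingers": 0.3}
    - {"slide": [0, 0, -1], "angular": [0, 0, 0], "fingers": 0.2}
    - {"slide": [0, 0, -1], "angular": [0, 0, 0], "fingers": 0.2}
    - {"slide": [0, 0, -30], "angular": [0, 0, 0], "fingers": 0.2}
    - {"slide": [0, 0, -65], "angular": [0, 0, 0], "fingers": 0.2}
    - {"slide": [0, 0, -65], "angular": [0, 0, 0], "fingers": 0.2}

```text
clock: 22.32
tcp_pos: [0.6404, 0.025, 0.1295]
orientation: [0.004, 0.709, 0.705, 0.003]
wrist_force: [2.0, -0.0, 1.6]
finger_gap: 0.0682
grip_force: 0.0
```

```bash
python3 -c "
from plan import *; from bl import dots
p=read_camera('top'); print(dots(p))
q=read_camera('side'); print([(round(r['p'],2),np.round(1000*w(q,r['point'],.014)[0],0)[:2]) for r in tip_of('blank0_c',q)[:5]])
plan((460.5,74,110,65.5),(460.5,74,21,65.5))"
```

```text
[]
[(0.68, array([468.,  75.])), (0.62, array([648., 189.]))]
now [637.2  25.2 123.4] psi 89.7 gap 68.3 t 22.5 j6 85.4 F [-0.2 -0.5 -0.1]
(460.5, 74, 110, 65.5) slide [  47.8 -177.    13.2] ang [ 0.07 -0.   24.18] rows 5
(460.5, 74, 21, 65.5) slide [ 0. -0. 89.] ang [0. 0. 0.] rows 3
```

jog_arm:
  moves:
    - {"slide": [48, -177, 13], "angular": [0, 0, 24.2], "fingers": 0.2}
    - {"slide": [48, -177, 13], "angular": [0, 0, 24.2], "fingers": 0.2}
    - {"slide": [48, -177, 13], "angular": [0, 0, 24.2], "fingers": 0.2}
    - {"slide": [48, -177, 13], "angular": [0, 0, 24.2], "fingers": 0.2}
    - {"slide": [48, -177, 13], "angular": [0, 0, 24.2], "fingers": 0.2}
    - {"slide": [48, -177, 13], "angular": [0, 0, 24.2], "fingers": 0.2}
    - {"slide": [48, -177, 13], "angular": [0, 0, 24.2], "fingers": 0.2}
    - {"slide": [48, -177, 13], "angular": [0, 0, 24.2], "fingers": 0.2}

```text
clock: 23.13
tcp_pos: [0.4608, 0.0741, 0.1098]
orientation: [0.0, 0.841, 0.541, 0.0]
wrist_force: [1.4, -0.5, -0.9]
finger_gap: 0.0684
grip_force: 0.0
```

```bash
cat > sd.py <<'E'
from plan import *
def sdots():
    q=read_camera('side'); r,g,b=np.moveaxis(q['color'].astype(int),2,0)
    m=((r<100)&(r>1.8*b)&(r>1.4*g)&(r>20)).astype(np.uint8); n,l,st,c=cv2.connectedComponentsWithStats(m)
    for i in range(1,n):
        a=w(q,c[i],.028)[0]*1000
        if 15<st[i,4]<90 and -200<a[1]<250 and 300<a[0]<750: print(st[i,4],np.round(c[i],1),"table",np.round(a,1)[:2],"track",np.round(1000*w(q,c[i],.064)[0],1)[:2])
    return q
E
python3 -c "
from sd import *
sdots()
plan((460.5,74,21,65.5))
"
```

```text
23 [297.9 193.4] table [659.5 -90.3] track [636.1 -61.8]
79 [294.8 202.6] table [645.7 -60.4] track [622.8 -33. ]
29 [275.  213.9] table [660.  -1.] track [636.6  24.3]
82 [231.2 267.4] table [632.3 185.5] track [609.9 204.2]
35 [323.  272.7] table [459.5  73.4] track [443.2  96. ]
16 [234.5 277.6] table [606.9 202.3] track [585.3 220.4]
now [461.3  74.  109.9] psi 65.5 gap 68.6 t 23.2 j6 113.8 F [ 0.1  0.2 -0.3]
(460.5, 74, 21, 65.5) slide [-0.4 -0.8 88.9] ang [ 0.05 -0.01 -0.03] rows 3
```

Both placed blanks and the third blank are where they should be. Grasping the third.

jog_arm:
  moves:
    - {"slide": [0, -0.8, 40], "angular": [0, 0, 0], "fingers": 0.2}
    - {"slide": [0, -0.8, 75], "angular": [0, 0, 0], "fingers": 0.2}
    - {"slide": [0, -0.8, 88], "angular": [0, 0, 0], "fingers": 0.2}
    - {"slide": [0, -0.8, 88], "angular": [0, 0, 0], "fingers": 0.2}
    - {"slide": [0, -0.8, 88], "angular": [0, 0, 0], "fingers": 0.7}
    - {"slide": [0, -0.8, 88], "angular": [0, 0, 0], "fingers": 0.7}
    - {"slide": [0, -0.8, 88], "angular": [0, 0, 0], "fingers": 0.7}
    - {"slide": [0, -0.8, 88], "angular": [0, 0, 0], "fingers": 0.7}
    - {"slide": [0, -0.8, 88], "angular": [0, 0, 0], "fingers": 0.7}

```text
clock: 23.93
tcp_pos: [0.461, 0.0745, 0.0234]
orientation: [0.001, 0.841, 0.541, 0.001]
wrist_force: [0.6, 0.0, 3.2]
finger_gap: 0.0388
grip_force: 40.3
```

jog_arm:
  moves:
    - {"slide": [0, 0, -40], "angular": [0, 0, 0], "fingers": 0.7}
    - {"slide": [0, 0, -80], "angular": [0, 0, 0], "fingers": 0.7}
    - {"slide": [0, 0, -95], "angular": [0, 0, 0], "fingers": 0.7}
    - {"slide": [0, 0, -95], "angular": [0, 0, 0], "fingers": 0.7}
    - {"slide": [0, 0, -95], "angular": [0, 0, 0], "fingers": 0.7}

```text
clock: 24.35
tcp_pos: [0.4604, 0.0746, 0.1184]
orientation: [0.001, 0.841, 0.541, 0.001]
wrist_force: [-0.4, -0.4, -0.6]
finger_gap: 0.0391
grip_force: 40.4
```

```bash
python3 -c "
from plan import *
plan((637.2,110,117,89.7),(637.2,110,62,89.7))"
```

```text
now [460.4  74.6 118.4] psi 65.5 gap 39.1 t 24.4 j6 113.8 F [-0.4 -0.4 -0.6]
(637.2, 110, 117, 89.7) slide [105.5 146.1   2. ] ang [  0.2   -0.04 -24.22] rows 5
(637.2, 110, 62, 89.7) slide [ 0. -0. 55.] ang [0. 0. 0.] rows 2
```

jog_arm:
  moves:
    - {"slide": [105.5, 146, 2], "angular": [0, 0, -24.2], "fingers": 0.7}
    - {"slide": [105.5, 146, 2], "angular": [0, 0, -24.2], "fingers": 0.7}
    - {"slide": [105.5, 146, 2], "angular": [0, 0, -24.2], "fingers": 0.7}
    - {"slide": [105.5, 146, 2], "angular": [0, 0, -24.2], "fingers": 0.7}
    - {"slide": [105.5, 146, 2], "angular": [0, 0, -24.2], "fingers": 0.7}
    - {"slide": [105.5, 146, 2], "angular": [0, 0, -24.2], "fingers": 0.7}
    - {"slide": [105.5, 146, 2], "angular": [0, 0, -24.2], "fingers": 0.7}
    - {"slide": [105.5, 146, 2], "angular": [0, 0, -24.2], "fingers": 0.7}

```text
clock: 25.02
tcp_pos: [0.6338, 0.1098, 0.1133]
orientation: [-0.001, 0.709, 0.705, -0.002]
wrist_force: [-0.6, 0.5, -0.9]
finger_gap: 0.0388
grip_force: 40.4
```

jog_arm:
  moves:
    - {"slide": [0, 0, 20], "angular": [0, 0, 0], "fingers": 0.7}
    - {"slide": [0, 0, 36], "angular": [0, 0, 0], "fingers": 0.7}
    - {"slide": [0, 0, 43], "angular": [0, 0, 0], "fingers": 0.7}
    - {"slide": [0, 0, 43], "angular": [0, 0, 0], "fingers": 0.7}
    - {"slide": [0, 0, 43], "angular": [0, 0, 0], "fingers": 0.7}

```text
clock: 25.43
tcp_pos: [0.6349, 0.1098, 0.0722]
orientation: [-0.0, 0.709, 0.705, -0.0]
wrist_force: [0.7, -0.7, -0.5]
finger_gap: 0.0391
grip_force: 40.4
```

```bash
python3 -c "
from plan import *
plan((637.2,110,62,89.7))"
```

```text
now [634.9 109.8  72.2] psi 89.7 gap 39.1 t 25.4 j6 93.0 F [ 0.7 -0.7 -0.5]
(637.2, 110, 62, 89.7) slide [ 0.2  2.3 10.2] ang [-0.07  0.01 -0.03] rows 1
```

jog_arm:
  moves:
    - {"slide": [0, 1, 1], "angular": [0, 0, 0], "fingers": 0.7}
    - {"slide": [0, 1, 2], "angular": [0, 0, 0], "fingers": 0.7}
    - {"slide": [0, 1, 3], "angular": [0, 0, 0], "fingers": 0.7}
    - {"slide": [0, 1, 3], "angular": [0, 0, 0], "fingers": 0.7}

```text
clock: 25.77
tcp_pos: [0.6373, 0.11, 0.0695]
orientation: [0.0, 0.709, 0.705, 0.0]
wrist_force: [0.1, -0.1, -0.4]
finger_gap: 0.0389
grip_force: 40.4
```

jog_arm:
  moves:
    - {"slide": [0, 0, 3], "angular": [0, 0, 0], "fingers": 0.7}
    - {"slide": [0, 0, 5], "angular": [0, 0, 0], "fingers": 0.7}
    - {"slide": [0, 0, 7], "angular": [0, 0, 0], "fingers": 0.7}
    - {"slide": [0, 0, 7], "angular": [0, 0, 0], "fingers": 0.7}

```text
clock: 26.1
tcp_pos: [0.6366, 0.1099, 0.0614]
orientation: [-0.0, 0.709, 0.705, -0.0]
wrist_force: [-0.4, 0.6, -0.9]
finger_gap: 0.0391
grip_force: 41.0
```

jog_arm:
  moves:
    - {"slide": [0, 0, 1.5], "angular": [0, 0, 0], "fingers": 0.7}
    - {"slide": [0, 0, 3], "angular": [0, 0, 0], "fingers": 0.7}
    - {"slide": [0, 0, 4.5], "angular": [0, 0, 0], "fingers": 0.7}
    - {"slide": [0, 0, 4.5], "angular": [0, 0, 0], "fingers": 0.7}

```text
clock: 26.43
tcp_pos: [0.637, 0.1099, 0.0594]
orientation: [0.0, 0.709, 0.705, 0.0]
wrist_force: [-4.4, -0.5, 11.4]
finger_gap: 0.0392
grip_force: 42.1
```

jog_arm:
  moves:
    - {"slide": [0, 0, -1], "angular": [0, 0, 0], "fingers": 0.4}
    - {"slide": [0, 0, -1], "angular": [0, 0, 0], "fingers": 0.3}
    - {"slide": [0, 0, -1], "angular": [0, 0, 0], "fingers": 0.2}
    - {"slide": [0, 0, -1], "angular": [0, 0, 0], "fingers": 0.2}
    - {"slide": [0, 0, -40], "angular": [0, 0, 0], "fingers": 0.2}
    - {"slide": [0, 0, -80], "angular": [0, 0, 0], "fingers": 0.2}
    - {"slide": [0, 0, -115], "angular": [0, 0, 0], "fingers": 0.2}
    - {"slide": [0, 0, -115], "angular": [0, 0, 0], "fingers": 0.2}

```text
clock: 27.1
tcp_pos: [0.6411, 0.1102, 0.1808]
orientation: [0.004, 0.709, 0.705, 0.005]
wrist_force: [1.0, 0.1, 0.4]
finger_gap: 0.0685
grip_force: 0.0
```

```bash
python3 -c "
from plan import *
plan((580,-110,190,130),(605.4,-327.3,150,175.4),(605.4,-327.3,57,175.4))"
```

```text
now [641.1 110.2 180.8] psi 89.7 gap 68.5 t 27.1 j6 93.0 F [1.  0.1 0.4]
(580, -110, 190, 130) slide [-220.5  -59.7  -10.1] ang [  0.7    0.22 -40.32] rows 6
(605.4, -327.3, 150, 175.4) slide [-182.8 -120.2   40. ] ang [  0.    0.  -45.4] rows 7
(605.4, -327.3, 57, 175.4) slide [ 0. -0. 93.] ang [0. 0. 0.] rows 3
```

jog_arm:
  moves:
    - {"slide": [-220, -58, -10], "angular": [0, 0, -40.3], "fingers": 0.47}
    - {"slide": [-220, -58, -10], "angular": [0, 0, -40.3], "fingers": 0.47}
    - {"slide": [-220, -58, -10], "angular": [0, 0, -40.3], "fingers": 0.47}
    - {"slide": [-220, -58, -10], "angular": [0, 0, -40.3], "fingers": 0.47}
    - {"slide": [-220, -58, -10], "angular": [0, 0, -40.3], "fingers": 0.47}
    - {"slide": [-220, -58, -10], "angular": [0, 0, -40.3], "fingers": 0.47}
    - {"slide": [-220, -58, -10], "angular": [0, 0, -40.3], "fingers": 0.47}
    - {"slide": [-220, -58, -10], "angular": [0, 0, -40.3], "fingers": 0.47}

```text
clock: 27.77
tcp_pos: [0.5774, -0.1114, 0.1823]
orientation: [-0.0, 0.425, 0.905, 0.0]
wrist_force: [0.7, 0.6, 0.2]
finger_gap: 0.0457
grip_force: 0.0
```

```bash
python3 -c "
from plan import *; from seg import *; import sd
plan((605.4,-327.3,150,175.4))
p=read_camera('top'); q=sd.sdots()
print(rect(p,(480,180,40,30),lambda r,g,b:(r>70)&(r>2.2*g)&(r>2.2*b),.076))
T=lambda p,z:[(round(r['p'],2),np.round(1000*w(p,r['point'],z)[0],1)[:2]) for r in tip_of('key_c',p)[:2]]
print(T(p,.045),T(q,.045))
U=lambda X,Y:(160+(X+.5)/4-.5,235+(Y-280+.5)/4-.5)
W=lambda *a:np.round(1000*w(p,[U(*x) for x in a],.06),1)
print('box top corners',W((90,322),(262,387)))
f=lambda p,u,v,s:np.clip(cv2.resize(p['color'][v:v+70,u:u+95,::-1],None,fx=s,fy=s,interpolation=cv2.INTER_CUBIC).astype(float)*1.4,0,255)
cv2.imwrite('pics/k1.png',np.vstack([np.hstack([f(p,460,165,4),f(p,150,235,4)]),np.hstack([f(q,330,110,4),f(q,215,305,4)])]).astype(np.uint8))
"
```

```text
now [ 577.4 -111.4  182.3] psi 129.7 gap 45.7 t 27.8 j6 31.5 F [0.7 0.6 0.2]
(605.4, -327.3, 150, 175.4) slide [-184.  -116.4   32.2] ang [ 1.000e-02 -1.000e-02 -4.568e+01] rows 7
38 [290.1 202.3] table [655.4 -54. ] track [632.2 -26.8]
44 [274.8 213.6] table [660.9  -1.5] track [637.5  23.8]
46 [251.5 234.8] table [660.6  84.6] track [637.2 106.9]
20 [252. 283.] table [566.5 190.2] track [546.4 208.7]Traceback (most recent call last):
  File "<string>", line 5, in <module>
    print(rect(p,(480,180,40,30),lambda r,g,b:(r>70)&(r>2.2*g)&(r>2.2*b),.076))
          ~~~~^^^^^^^^^^^^^^^^^^^^^^^^^^^^^^^^^^^^^^^^^^^^^^^^^^^^^^^^^^^^^^^^
  File "seg.py", line 8, in rect
    ys,xs=np.where(l==1+np.argmax(st[1:,4]))
                        ~~~~~~~~~^^^^^^^^^^
    return _wrapfunc(a, 'argmax', axis=axis, out=out, **kwds)
    return bound(*args, **kwds)
ValueError: attempt to get argmax of an empty sequence
```

```bash
python3 -c "
from plan import *; from seg import *
p=read_camera('top'); q=read_camera('side')
T=lambda n,p,z:[(round(r['p'],2),np.round(1000*w(p,r['point'],z)[0],1)[:2]) for r in tip_of(n,p)[:2]]
print('key',T('key_c',q,.045),'lock',T('lock_mouth',p,.064),T('lock_mouth',q,.064))
r=rect(p,(189,266,12,17),lambda r,g,b:(r+g+b<240),.064); print('slot top',r)
U=lambda X,Y:(160+(X+.5)/4-.5,235+(Y-280+.5)/4-.5)
print('box top corners',np.round(1000*w(p,[U(*x) for x in((90,322),(262,387))],.06),1))
f=lambda p,u,v,s:np.clip(cv2.resize(p['color'][v:v+60,u:u+80,::-1],None,fx=s,fy=s,interpolation=cv2.INTER_CUBIC).astype(float)*1.4,0,255)
cv2.imwrite('pics/k1.png',np.vstack([np.hstack([f(p,460,165,5),f(p,155,245,5)]),np.hstack([f(q,330,110,5),f(q,217,306,5)])]).astype(np.uint8))
"
```

```text
key [(0.57, array([ 603.9, -322.9]))] lock [(0.96, array([455.5, 301.2]))] [(0.71, array([452.7, 305.2]))]
slot top {'c': array([452.4, 305.6]), 'mean': array([452.4, 305.7], dtype=float32), 'sz': array([13.3,  5.6]), 'a': -23.8, 'pca': np.float64(-23.7), 'n': 244}
box top corners [[517.7 331.2  60. ]
 [481.3 240.7  60. ]]
```

View pics/k1.png

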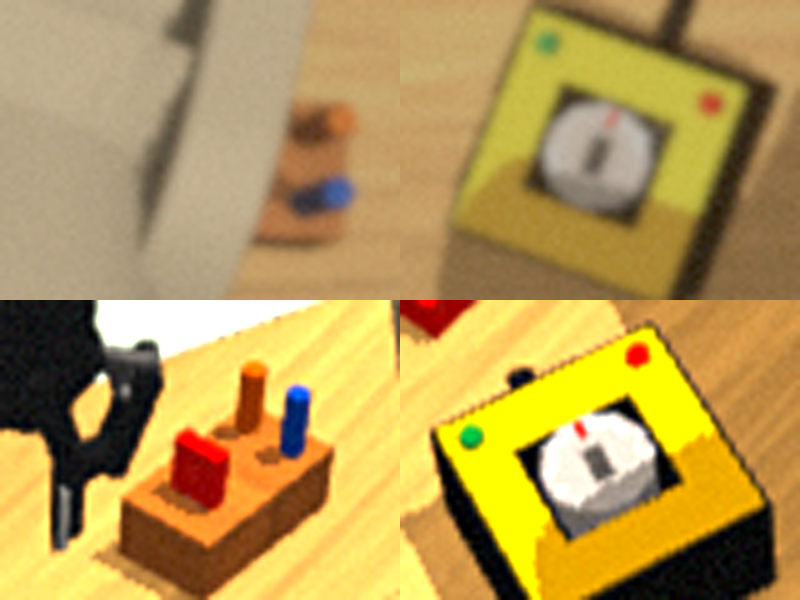

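The top view is blocked by the arm. The side view shows the key upright at crop (200,468), clear of the handles, and the lock slot at (598,461) with the red mark ahead of it. The lock is at (452.5, 305.5) with a slot yaw of about -22°. Now to the key.

jog_arm:
  moves:
    - {"slide": [-184, -116, 32], "angular": [0, 0, -45.7], "fingers": 0.47}
    - {"slide": [-184, -116, 32], "angular": [0, 0, -45.7], "fingers": 0.47}
    - {"slide": [-184, -116, 32], "angular": [0, 0, -45.7], "fingers": 0.47}
    - {"slide": [-184, -116, 32], "angular": [0, 0, -45.7], "fingers": 0.47}
    - {"slide": [-184, -116, 32], "angular": [0, 0, -45.7], "fingers": 0.47}
    - {"slide": [-184, -116, 32], "angular": [0, 0, -45.7], "fingers": 0.47}
    - {"slide": [-184, -116, 32], "angular": [0, 0, -45.7], "fingers": 0.47}
    - {"slide": [-184, -116, 32], "angular": [0, 0, -45.7], "fingers": 0.47}
    - {"slide": [-184, -116, 32], "angular": [0, 0, -45.7], "fingers": 0.47}

```text
clock: 28.87
tcp_pos: [0.6072, -0.3246, 0.1502]
orientation: [-0.0, 0.038, 0.999, 0.0]
wrist_force: [0.2, -0.3, -0.2]
finger_gap: 0.0457
grip_force: 0.0
```

```bash
python3 -c "
from plan import *
plan((605.4,-327.3,100,175.4),(605.4,-327.3,57,175.4))"
```

```text
now [ 607.2 -324.6  150.2] psi 175.6 gap 45.7 t 28.9 j6 -30.4 F [ 0.2 -0.3 -0.2]
(605.4, -327.3, 100, 175.4) slide [ 1.6 -2.8 50.2] ang [ 0.03 -0.04  0.21] rows 2
(605.4, -327.3, 57, 175.4) slide [ 0. -0. 43.] ang [0. 0. 0.] rows 2
```

jog_arm:
  moves:
    - {"slide": [1.6, -2.5, 30], "angular": [0, 0, 0.2], "fingers": 0.47}
    - {"slide": [1.6, -2.5, 60], "angular": [0, 0, 0.2], "fingers": 0.47}
    - {"slide": [1.6, -2.5, 75], "angular": [0, 0, 0.2], "fingers": 0.47}
    - {"slide": [1.6, -2.5, 85], "angular": [0, 0, 0.2], "fingers": 0.47}
    - {"slide": [1.6, -2.5, 90], "angular": [0, 0, 0.2], "fingers": 0.47}
    - {"slide": [1.6, -2.5, 90], "angular": [0, 0, 0.2], "fingers": 0.47}

```text
clock: 29.37
tcp_pos: [0.6053, -0.3265, 0.0601]
orientation: [-0.0, 0.039, 0.999, 0.0]
wrist_force: [0.8, 0.1, -0.2]
finger_gap: 0.0454
grip_force: 0.0
```

```bash
python3 -c "
from plan import *
plan((605.4,-327.3,57,175.4))"
```

```text
now [ 605.3 -326.5   60.1] psi 175.5 gap 45.4 t 29.4 j6 -30.5 F [ 0.8  0.1 -0.2]
(605.4, -327.3, 57, 175.4) slide [-0.1 -0.8  3.1] ang [ 0.03 -0.05  0.11] rows 1
```

jog_arm:
  moves:
    - {"slide": [0, -0.5, 1.5], "angular": [0, 0, 0], "fingers": 0.6}
    - {"slide": [0, -0.5, 1.5], "angular": [0, 0, 0], "fingers": 0.8}
    - {"slide": [0, -0.5, 1.5], "angular": [0, 0, 0], "fingers": 1}
    - {"slide": [0, -0.5, 1.5], "angular": [0, 0, 0], "fingers": 1}
    - {"slide": [0, -0.5, 1.5], "angular": [0, 0, 0], "fingers": 1}
    - {"slide": [0, -0.5, 1.5], "angular": [0, 0, 0], "fingers": 1}

```text
clock: 29.87
tcp_pos: [0.6061, -0.3286, 0.0607]
orientation: [0.001, 0.039, 0.999, -0.001]
wrist_force: [0.2, 1.0, 6.5]
finger_gap: 0.0115
grip_force: 40.7
```

jog_arm:
  moves:
    - {"slide": [0, 0, -5], "angular": [0, 0, 0], "fingers": 1}
    - {"slide": [0, 0, -15], "angular": [0, 0, 0], "fingers": 1}
    - {"slide": [0, 0, -30], "angular": [0, 0, 0], "fingers": 1}
    - {"slide": [0, 0, -60], "angular": [0, 0, 0], "fingers": 1}
    - {"slide": [0, 0, -100], "angular": [0, 0, 0], "fingers": 1}
    - {"slide": [0, 0, -130], "angular": [0, 0, 0], "fingers": 1}
    - {"slide": [0, 0, -130], "angular": [0, 0, 0], "fingers": 1}
  squeeze: 60

```text
clock: 30.45
tcp_pos: [0.6079, -0.33, 0.198]
orientation: [0.005, 0.039, 0.999, -0.003]
wrist_force: [0.3, -0.7, 0.9]
finger_gap: 0.0108
grip_force: 60.6
```

```bash
python3 -c "
from plan import *
plan((520,-100,190,170),(480,150,190,160),(452.5,305.5,150,157.8))"
```

```text
now [ 607.9 -330.   198. ] psi 175.5 gap 10.8 t 30.4 j6 -30.6 F [ 0.3 -0.7  0.9]
(520, -100, 190, 170) slide [105.9 222.4   5.5] ang [-0.34  0.61  5.48] rows 6
(480, 150, 190, 160) slide [ 82.8 239.3   0. ] ang [ 0. -0. 10.] rows 7
(452.5, 305.5, 150, 157.8) slide [ 79.  136.7  40. ] ang [-0.  -0.   2.2] rows 4
```

jog_arm:
  moves:
    - {"slide": [106, 222, 0], "angular": [0, 0, 5.5], "fingers": 1}
    - {"slide": [106, 222, 0], "angular": [0, 0, 5.5], "fingers": 1}
    - {"slide": [106, 222, 0], "angular": [0, 0, 5.5], "fingers": 1}
    - {"slide": [106, 222, 0], "angular": [0, 0, 5.5], "fingers": 1}
    - {"slide": [106, 222, 0], "angular": [0, 0, 5.5], "fingers": 1}
    - {"slide": [106, 222, 0], "angular": [0, 0, 5.5], "fingers": 1}

```text
clock: 30.95
tcp_pos: [0.5155, -0.0964, 0.1894]
orientation: [-0.0, 0.087, 0.996, 0.0]
wrist_force: [0.1, -0.1, -0.7]
finger_gap: 0.0111
grip_force: 60.6
```

jog_arm:
  moves:
    - {"slide": [83, 239, 0], "angular": [0, 0, 10], "fingers": 1}
    - {"slide": [83, 239, 0], "angular": [0, 0, 10], "fingers": 1}
    - {"slide": [83, 239, 0], "angular": [0, 0, 10], "fingers": 1}
    - {"slide": [83, 239, 0], "angular": [0, 0, 10], "fingers": 1}
    - {"slide": [83, 239, 0], "angular": [0, 0, 10], "fingers": 1}
    - {"slide": [83, 239, 0], "angular": [0, 0, 10], "fingers": 1}
    - {"slide": [83, 239, 0], "angular": [0, 0, 10], "fingers": 1}

```text
clock: 31.53
tcp_pos: [0.4751, 0.1565, 0.1896]
orientation: [-0.0, 0.171, 0.985, 0.001]
wrist_force: [-0.6, -1.1, -0.3]
finger_gap: 0.0111
grip_force: 60.6
```

jog_arm:
  moves:
    - {"slide": [79, 137, 40], "angular": [0, 0, 2.2], "fingers": 1}
    - {"slide": [79, 137, 40], "angular": [0, 0, 2.2], "fingers": 1}
    - {"slide": [79, 137, 40], "angular": [0, 0, 2.2], "fingers": 1}
    - {"slide": [79, 137, 40], "angular": [0, 0, 2.2], "fingers": 1}
    - {"slide": [79, 137, 40], "angular": [0, 0, 2.2], "fingers": 1}
    - {"slide": [79, 137, 40], "angular": [0, 0, 2.2], "fingers": 1}
    - {"slide": [79, 137, 40], "angular": [0, 0, 2.2], "fingers": 1}

```text
clock: 32.12
tcp_pos: [0.4495, 0.3068, 0.1491]
orientation: [-0.0, 0.192, 0.981, -0.0]
wrist_force: [-0.3, 0.3, 0.2]
finger_gap: 0.0106
grip_force: 60.6
```

```bash
cat > kv.py <<'E'
from plan import *
def kv(name,z):
    """side crop with expected blade tip / slot drawn beside"""
    q=read_camera('side'); p,r,s=pose()
    print("tip exp px",np.round(px(q,(p+[0,0,-46.7])/1000),1),"bowtop exp",np.round(px(q,(p+[0,0,15.3])/1000),1),"slot px",np.round(px(q,[.4525,.3055,.064]),1))
    c=np.round(px(q,[.4525,.3055,.09])[0]).astype(int); u,v=c[0]-40,c[1]-35
    print("crop origin",u,v); cv2.imwrite(name,np.clip(cv2.resize(q['color'][v:v+60,u:u+80,::-1],None,fx=9,fy=9,interpolation=cv2.INTER_CUBIC).astype(float)*1.3,0,255).astype(np.uint8))
E
python3 -c "
from kv import *
plan((452.5,305.5,125,157.8)); kv('pics/k2.png',0)"
```

```text
now [449.5 306.8 149.1] psi 157.8 gap 10.6 t 32.1 j6 48.1 F [-0.3  0.3  0.2]
(452.5, 305.5, 125, 157.8) slide [-3.2 -0.1 24.1] ang [-0.05  0.01  0.02] rows 1
tip exp px [[254.6 328.3]] bowtop exp [[252.  309.9]] slot px [[255.4 338.1]]
crop origin 214 296
```

View pics/k2.png

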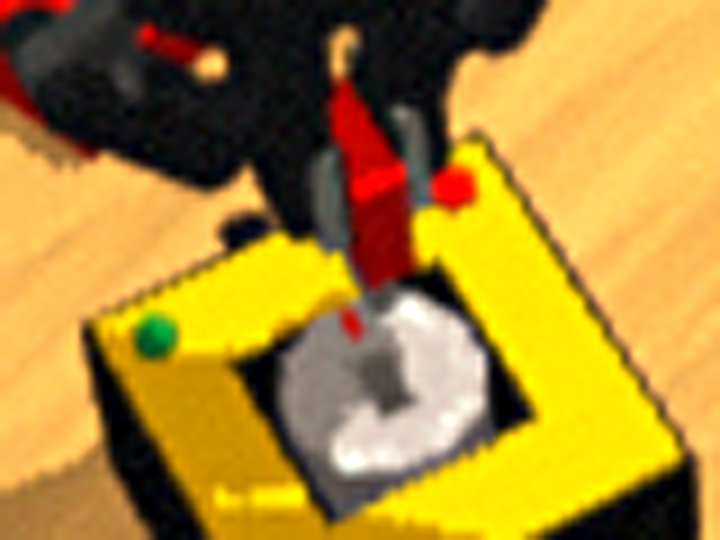

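The side crop shows the bow held upright, with its near face corners at about (352,195), (405,170), (412,272) and (365,285). The slot centre is near (383,378). I'll work out the key-to-slot offset from this same image.

```bash
python3 -c "
from plan import *
from scipy.optimize import least_squares
q=read_camera('side'); p,r,s=pose(); ex,ey=r.apply([1,0,0]),r.apply([0,1,0]); up_=np.array([0,0,1.])
U=lambda X,Y:(214+(X+.5)/9-.5,296+(Y+.5)/9-.5)
obs=np.array([U(352,195),U(405,170),U(412,272),U(365,285)])
def mod(a):
    c=p+a[0]*ex+a[1]*ey
    return px(q,[(c+15*ex+sy*6*ey+up_*z)/1000 for sy,z in((1,15.3+a[2]),(-1,15.3+a[2]),(-1,-20.7+a[2]),(1,-20.7+a[2]))])
# which lateral sign is left in the picture
m=mod([0,0,0]); print('pred',np.round(m,1).tolist()); print('obs',np.round(obs,1).tolist())
if m[0][0]>m[1][0]: obs=obs[[1,0,3,2]]
f=least_squares(lambda a:(mod(a)-obs).ravel(),[0,0,0]); print('key off ex,ey,z',np.round(f.x,1),'res',np.round(f.fun,1))
S=w(q,[U(383,378)],.064)[0]*1000; print('slot side',np.round(S,1))
r_=w(q,[U(283,390),U(490,378),U(385,290),U(375,480)],.064)*1000; print('rim pts',np.round(r_[:,:2],1).tolist(),np.round(r_[:3].mean(0),1))
print('R tool: slot(452.5,305.5)-tcp in tool',np.round([np.dot(np.array([452.5,305.5,0])-[p[0],p[1],0],e) for e in(ex,ey)],1),' side-slot:',np.round([np.dot(S*[1,1,0]-[p[0],p[1],0],e) for e in(ex,ey)],1))
"
```

```text
pred [[252.7, 317.1], [258.6, 314.3], [260.0, 325.1], [254.2, 327.9]]
obs [[252.7, 317.2], [258.6, 314.4], [259.3, 325.8], [254.1, 327.2]]
key off ex,ey,z [-21.6  -7.5 -34.8] res [-0.1  0.1 -0.2  0.1  0.3 -0.8 -0.   0.5]
slot side [452.1 303.8  64. ]
rim pts [[467.4, 319.2], [433.6, 289.8], [466.5, 286.6], [436.9, 323.9]] [455.8 298.5  64. ]
R tool: slot(452.5,305.5)-tcp in tool [-2.4  0.4]  side-slot: [-2.6 -1.4]
```

jog_arm:
  moves:
    - {"slide": [-2.5, -0.3, 20], "angular": [0, 0, 0], "fingers": 1}
    - {"slide": [-2.5, -0.3, 34], "angular": [0, 0, 0], "fingers": 1}
    - {"slide": [-2.5, -0.3, 34], "angular": [0, 0, 0], "fingers": 1}
    - {"slide": [-2.5, -0.3, 34], "angular": [0, 0, 0], "fingers": 1}

```text
clock: 32.55
tcp_pos: [0.4518, 0.3044, 0.115]
orientation: [-0.001, 0.194, 0.981, -0.001]
wrist_force: [0.6, 0.3, 0.6]
finger_gap: 0.0109
grip_force: 60.6
```

```bash
python3 -c "
from plan import *
plan((452.3,305,114,157.8))"
```

```text
now [451.8 304.4 115. ] psi 157.7 gap 10.9 t 32.5 j6 47.9 F [0.6 0.3 0.6]
(452.3, 305, 114, 157.8) slide [-0.2  0.7  1. ] ang [-0.07 -0.05 -0.15] rows 1
```

Descending into the slot in small steps.

jog_arm:
  moves:
    - {"slide": [0, 0.5, 2], "angular": [0, 0, 0], "fingers": 1}
    - {"slide": [0, 0.5, 4], "angular": [0, 0, 0], "fingers": 1}
    - {"slide": [0, 0.5, 6], "angular": [0, 0, 0], "fingers": 1}
    - {"slide": [0, 0.5, 8], "angular": [0, 0, 0], "fingers": 1}
    - {"slide": [0, 0.5, 8], "angular": [0, 0, 0], "fingers": 1}

```text
clock: 32.97
tcp_pos: [0.4519, 0.3063, 0.1069]
orientation: [-0.0, 0.193, 0.981, -0.0]
wrist_force: [0.2, -0.5, -0.4]
finger_gap: 0.0109
grip_force: 60.6
```

jog_arm:
  moves:
    - {"slide": [0, 0, 1.5], "angular": [0, 0, 0], "fingers": 1}
    - {"slide": [0, 0, 3], "angular": [0, 0, 0], "fingers": 1}
    - {"slide": [0, 0, 4.5], "angular": [0, 0, 0], "fingers": 1}
    - {"slide": [0, 0, 4.5], "angular": [0, 0, 0], "fingers": 1}

```text
clock: 33.3
tcp_pos: [0.4518, 0.3063, 0.1021]
orientation: [-0.0, 0.193, 0.981, -0.0]
wrist_force: [-0.2, -0.4, -0.6]
finger_gap: 0.0107
grip_force: 60.6
```

jog_arm:
  moves:
    - {"slide": [0, 0, 2], "angular": [0, 0, 0], "fingers": 1}
    - {"slide": [0, 0, 4], "angular": [0, 0, 0], "fingers": 1}
    - {"slide": [0, 0, 6], "angular": [0, 0, 0], "fingers": 1}
    - {"slide": [0, 0, 6], "angular": [0, 0, 0], "fingers": 1}

```text
clock: 33.63
tcp_pos: [0.4518, 0.3063, 0.096]
orientation: [-0.0, 0.193, 0.981, -0.0]
wrist_force: [0.2, -0.2, -0.7]
finger_gap: 0.0107
grip_force: 60.6
```

jog_arm:
  moves:
    - {"slide": [0, 0, 2], "angular": [0, 0, 0], "fingers": 1}
    - {"slide": [0, 0, 4], "angular": [0, 0, 0], "fingers": 1}
    - {"slide": [0, 0, 6], "angular": [0, 0, 0], "fingers": 1}
    - {"slide": [0, 0, 6], "angular": [0, 0, 0], "fingers": 1}

```text
clock: 33.97
tcp_pos: [0.4519, 0.3063, 0.09]
orientation: [-0.0, 0.193, 0.981, -0.0]
wrist_force: [0.0, -0.9, -0.9]
finger_gap: 0.0111
grip_force: 60.6
```

jog_arm:
  moves:
    - {"slide": [0, 0, 2], "angular": [0, 0, 0], "fingers": 1}
    - {"slide": [0, 0, 4], "angular": [0, 0, 0], "fingers": 1}
    - {"slide": [0, 0, 5.5], "angular": [0, 0, 0], "fingers": 1}
    - {"slide": [0, 0, 7], "angular": [0, 0, 0], "fingers": 1}
    - {"slide": [0, 0, 7], "angular": [0, 0, 0], "fingers": 1}

```text
clock: 34.38
tcp_pos: [0.452, 0.3063, 0.0846]
orientation: [0.0, 0.193, 0.981, 0.0]
wrist_force: [-3.6, -3.4, 9.4]
finger_gap: 0.0109
grip_force: 62.1
```

jog_arm:
  moves:
    - {"slide": [0, 0, -1], "angular": [0, 0, 4], "fingers": 1}
    - {"slide": [0, 0, -1], "angular": [0, 0, 8], "fingers": 1}
    - {"slide": [0, 0, -1], "angular": [0, 0, 12], "fingers": 1}
    - {"slide": [0, 0, -1], "angular": [0, 0, 16], "fingers": 1}
    - {"slide": [0, 0, -1], "angular": [0, 0, 20], "fingers": 1}
    - {"slide": [0, 0, -1], "angular": [0, 0, 20], "fingers": 1}

```text
clock: 34.88
tcp_pos: [0.4514, 0.3057, 0.0847]
orientation: [-0.0, 0.361, 0.932, -0.001]
wrist_force: [-3.6, -4.5, 4.5]
finger_gap: 0.0108
grip_force: 61.3
```

```bash
python3 -c "
from plan import *
plan(); print(get_state()['ft_torque'])"
```

```text
now [451.4 305.7  84.7] psi 137.7 gap 10.8 t 34.9 j6 68.0 F [-3.6 -4.5  4.5]
[-0.87569649  0.63300884 -0.00342051]
```

Turning well with small forces; continuing to 70°.

jog_arm:
  moves:
    - {"slide": [0, 0, 0], "angular": [0, 0, 6], "fingers": 1}
    - {"slide": [0, 0, 0], "angular": [0, 0, 12], "fingers": 1}
    - {"slide": [0, 0, 0], "angular": [0, 0, 18], "fingers": 1}
    - {"slide": [0, 0, 0], "angular": [0, 0, 24], "fingers": 1}
    - {"slide": [0, 0, 0], "angular": [0, 0, 30], "fingers": 1}
    - {"slide": [0, 0, 0], "angular": [0, 0, 36], "fingers": 1}
    - {"slide": [0, 0, 0], "angular": [0, 0, 42], "fingers": 1}
    - {"slide": [0, 0, 0], "angular": [0, 0, 48], "fingers": 1}
    - {"slide": [0, 0, 0], "angular": [0, 0, 50], "fingers": 1}
    - {"slide": [0, 0, 0], "angular": [0, 0, 50], "fingers": 1}

```text
clock: 35.72
tcp_pos: [0.4513, 0.3057, 0.0847]
orientation: [0.0, 0.721, 0.693, -0.001]
wrist_force: [-2.7, -4.0, 5.7]
finger_gap: 0.0112
grip_force: 61.4
```

```bash
python3 -c "
from plan import *
plan(); print(get_state()['ft_torque'])"
```

```text
now [451.3 305.7  84.7] psi 87.7 gap 11.2 t 35.7 j6 118.0 F [-2.7 -4.   5.7]
[-0.89375309  0.67508177  0.02271892]
```

jog_arm:
  moves:
    - {"slide": [0, 0, 0], "angular": [0, 0, 3], "fingers": 1}
    - {"slide": [0, 0, 0], "angular": [0, 0, 6], "fingers": 1}
    - {"slide": [0, 0, 0], "angular": [0, 0, 8], "fingers": 1}
    - {"slide": [0, 0, 0], "angular": [0, 0, 10], "fingers": 1}
    - {"slide": [0, 0, 0], "angular": [0, 0, 10], "fingers": 1}

```text
clock: 36.13
tcp_pos: [0.4514, 0.3058, 0.0847]
orientation: [0.0, 0.778, 0.628, -0.001]
wrist_force: [-2.4, -4.6, 5.3]
finger_gap: 0.0109
grip_force: 61.4
```

```bash
python3 -c "
from plan import *
plan(); print(get_state()['ft_torque'])"
```

```text
now [451.4 305.8  84.7] psi 77.8 gap 10.9 t 36.1 j6 127.9 F [-2.4 -4.6  5.3]
[-0.88851802  0.75735176  0.04534259]
```

jog_arm:
  moves:
    - {"slide": [0, 0, 0], "angular": [0, 0, 1.5], "fingers": 1}
    - {"slide": [0, 0, 0], "angular": [0, 0, 3], "fingers": 1}
    - {"slide": [0, 0, 0], "angular": [0, 0, 4], "fingers": 1}
    - {"slide": [0, 0, 0], "angular": [0, 0, 4], "fingers": 1}

```text
clock: 36.47
tcp_pos: [0.4513, 0.3058, 0.0847]
orientation: [0.0, 0.8, 0.6, -0.001]
wrist_force: [-3.3, -3.7, 5.0]
finger_gap: 0.0107
grip_force: 61.4
```

```bash
python3 -c "
from plan import *
plan(); print(get_state()['ft_torque'])"
```

```text
now [451.3 305.8  84.7] psi 73.8 gap 10.7 t 36.5 j6 131.9 F [-3.3 -3.7  5. ]
[-0.88259589  0.69300404  0.02071494]
```

jog_arm:
  moves:
    - {"slide": [0, 0, 0], "angular": [0, 0, 1.5], "fingers": 1}
    - {"slide": [0, 0, 0], "angular": [0, 0, 3], "fingers": 1}
    - {"slide": [0, 0, 0], "angular": [0, 0, 4], "fingers": 1}
    - {"slide": [0, 0, 0], "angular": [0, 0, 4], "fingers": 1}

```text
clock: 36.8
tcp_pos: [0.4513, 0.3057, 0.0847]
orientation: [0.0, 0.82, 0.572, -0.001]
wrist_force: [-3.2, -4.3, 5.0]
finger_gap: 0.0111
grip_force: 61.5
```

```bash
python3 -c "
from plan import *
plan(); print(get_state()['ft_torque'])
q=read_camera('side'); c=px(q,[.4525,.3055,.075])[0].astype(int); u,v=c[0]-40,c[1]-32
cv2.imwrite('pics/k3.png',np.clip(cv2.resize(q['color'][v:v+60,u:u+80,::-1],None,fx=9,fy=9,interpolation=cv2.INTER_CUBIC).astype(float)*1.3,0,255).astype(np.uint8)); print(u,v)"
```

```text
now [451.3 305.7  84.7] psi 69.8 gap 11.1 t 36.8 j6 135.9 F [-3.2 -4.3  5. ]
[-1.00156367  0.72869186  0.29194652]
214 303
```

View pics/k3.png

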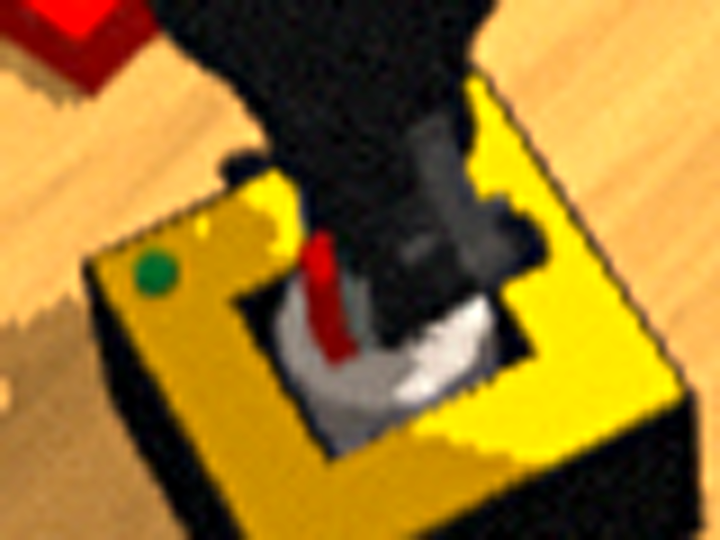

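The torque rose to 0.29 N m, so the cylinder is against its stop. The crop shows the bow resting on the cylinder. I'll press a touch further, relax, release and back off.

jog_arm:
  moves:
    - {"slide": [0, 0, 0], "angular": [0, 0, 1], "fingers": 1}
    - {"slide": [0, 0, 0], "angular": [0, 0, 2], "fingers": 1}
    - {"slide": [0, 0, 0], "angular": [0, 0, 2], "fingers": 1}
    - {"slide": [0, 0, 0], "angular": [0, 0, -1], "fingers": 1}
    - {"slide": [0, 0, 0], "angular": [0, 0, -1], "fingers": 1}
    - {"slide": [0, 0, 0], "angular": [0, 0, -1], "fingers": 0.8}
    - {"slide": [0, 0, 0], "angular": [0, 0, -1], "fingers": 0.6}
    - {"slide": [0, 0, 0], "angular": [0, 0, -1], "fingers": 0.47}
    - {"slide": [0, 0, 0], "angular": [0, 0, -1], "fingers": 0.47}

```text
clock: 37.6
tcp_pos: [0.4525, 0.3068, 0.0847]
orientation: [-0.0, 0.815, 0.579, 0.001]
wrist_force: [0.8, 1.1, -0.2]
finger_gap: 0.0452
grip_force: 0.0
```

jog_arm:
  moves:
    - {"slide": [0, 0, -15], "angular": [0, 0, 0], "fingers": 0.47}
    - {"slide": [0, 0, -40], "angular": [0, 0, 0], "fingers": 0.47}
    - {"slide": [0, 0, -80], "angular": [0, 0, 0], "fingers": 0.47}
    - {"slide": [0, 0, -120], "angular": [0, 0, 0], "fingers": 0.47}
    - {"slide": [60, -60, -120], "angular": [0, 0, 0], "fingers": 0.47}
    - {"slide": [120, -60, -120], "angular": [0, 0, 0], "fingers": 0.47}
    - {"slide": [140, -60, -120], "angular": [0, 0, 0], "fingers": 0.47}
    - {"slide": [140, -60, -120], "angular": [0, 0, 0], "fingers": 0.47}
    - {"slide": [140, -60, -120], "angular": [0, 0, 0], "fingers": 0.47}

```text
clock: 38.35
tcp_pos: [0.4416, 0.4638, 0.2036]
orientation: [-0.001, 0.814, 0.581, 0.001]
wrist_force: [-0.4, 0.0, -0.0]
finger_gap: 0.0452
grip_force: 0.0
```

```bash
python3 -c "
from sd import *
plan(); q=sdots()
p=read_camera('top')
f=lambda p,u,v,W,H,s:np.clip(cv2.resize(p['color'][v:v+H,u:u+W,::-1],None,fx=s,fy=s,interpolation=cv2.INTER_CUBIC).astype(float)*1.4,0,255)
a=f(q,217,303,80,60,5); b=f(p,155,245,80,60,5); c=f(q,210,130,220,165,400/220)
d=f(p,210,130,220,165,400/220)
cv2.imwrite('pics/fin.png',np.vstack([np.hstack([a,b]),np.hstack([c,d])]).astype(np.uint8))"
```

```text
now [441.6 463.8 203.6] psi 71.0 gap 45.2 t 38.4 j6 148.1 F [-0.4  0.  -0. ]
34 [352.5 189.7] table [ 558.1 -184.4] track [ 538.3 -152.6]
29 [290.  202.1] table [656.1 -54.3] track [632.8 -27.1]
30 [274.9 213.8] table [660.3  -1. ] track [636.9  24.3]
34 [251.3 234.9] table [660.6  85.2] track [637.2 107.4]
```

View pics/fin.png

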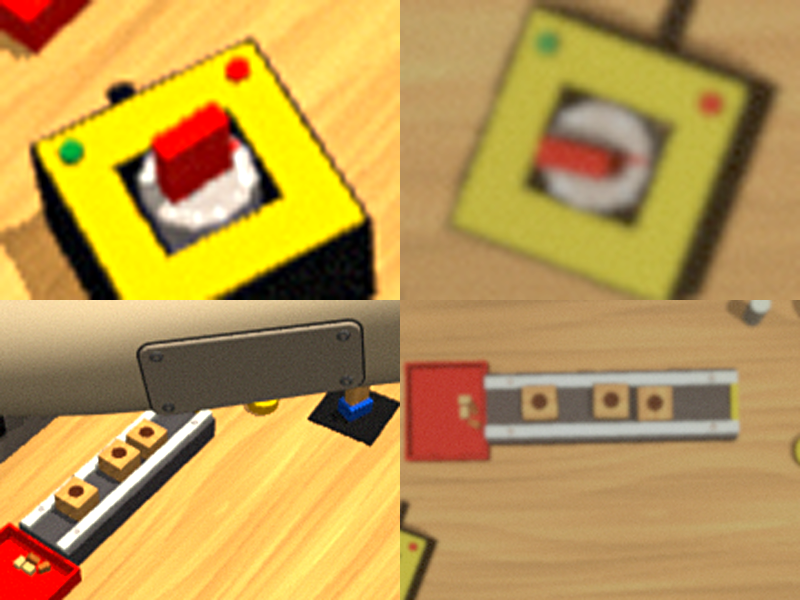

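The key is home and turned. But the first blank has been knocked from y = -61 to about -27, and its dot sits 4 mm off the centre line. I need a closer look.

```bash
python3 -c "
from sd import *; from seg import rect
q=read_camera('side'); p=read_camera('top')
f=lambda p,u,v,W,H,s:np.clip(cv2.resize(p['color'][v:v+H,u:u+W,::-1],None,fx=s,fy=s,interpolation=cv2.INTER_CUBIC).astype(float)*1.4,0,255)
cu,cv_=px(q,[.636,.0,.05])[0].astype(int); a=f(q,cu-33,cv_-25,66,50,12); tu,tv=px(p,[.636,.0,.05])[0].astype(int); b=f(p,tu-33,tv-12,66,25,12)
print(cu-33,cv_-25,tu-33,tv-12)
cv2.imwrite('pics/cl.png',cv2.resize(np.vstack([a,b])[:900],None,fx=.65,fy=.65).astype(np.uint8))
for y in(-27,24,107):
    u,v=px(p,[.636,y/1000,.064])[0].astype(int)
    print(rect(p,(u-7,v-7,14,14),lambda r,g,b:(r<100)&(r>1.8*b)&(r>1.35*g),.064))
"
```

```text
249 187 304 174
{'c': array([633.5, -24.8]), 'mean': array([633.6, -24.9], dtype=float32), 'sz': array([16.1, 15.8]), 'a': 43.3, 'pca': np.float64(8.1), 'n': 757}
{'c': array([638.6,  25.2]), 'mean': array([638.8,  25.5], dtype=float32), 'sz': array([16.4, 16. ]), 'a': 88.6, 'pca': np.float64(-63.5), 'n': 754}
{'c': array([638.7, 109.1]), 'mean': array([638.8, 109.1], dtype=float32), 'sz': array([16.5, 16.2]), 'a': -46.0, 'pca': np.float64(-32.9), 'n': 775}
```

View pics/cl.png

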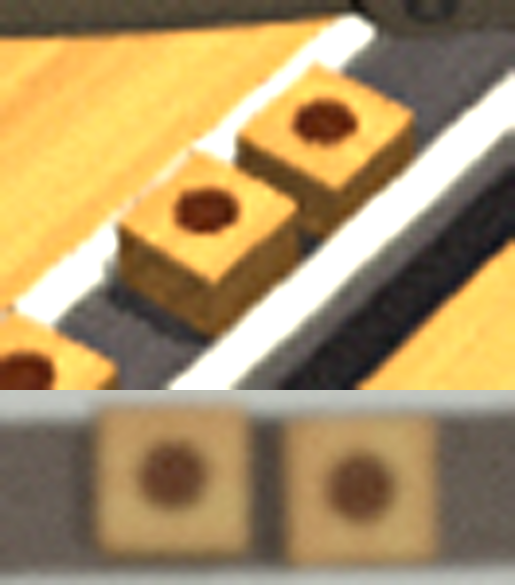

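The rear blank leans: its vertical edges slope in the side view, and it sits about 4 mm off, so it is riding on a rail. It must be reseated, and the key has to come last. So I'll turn the switch back off, reseat the blank, then do the key again.

jog_arm:
  moves:
    - {"slide": [-40, 60, 0], "angular": [0, 0, 0], "fingers": 0.47}
    - {"slide": [-80, 60, 0], "angular": [0, 0, 0], "fingers": 0.47}
    - {"slide": [-120, 60, 0], "angular": [0, 0, 0], "fingers": 0.47}
    - {"slide": [-140, 60, 0], "angular": [0, 0, 0], "fingers": 0.47}
    - {"slide": [-140, 60, 0], "angular": [0, 0, 0], "fingers": 0.47}
    - {"slide": [-140, 60, 40], "angular": [0, 0, 0], "fingers": 0.47}
    - {"slide": [-140, 60, 80], "angular": [0, 0, 0], "fingers": 0.47}
    - {"slide": [-140, 60, 105], "angular": [0, 0, 0], "fingers": 0.47}
    - {"slide": [-140, 60, 118], "angular": [0, 0, 0], "fingers": 0.47}
    - {"slide": [-140, 60, 118], "angular": [0, 0, 0], "fingers": 0.47}

```text
clock: 39.38
tcp_pos: [0.4494, 0.3039, 0.0835]
orientation: [-0.0, 0.816, 0.578, -0.003]
wrist_force: [-0.6, -0.3, -0.4]
finger_gap: 0.0452
grip_force: 0.0
```

jog_arm:
  moves:
    - {"slide": [0, 0, 0], "angular": [0, 0, 0], "fingers": 0.7}
    - {"slide": [0, 0, 0], "angular": [0, 0, 0], "fingers": 1}
    - {"slide": [0, 0, 0], "angular": [0, 0, 0], "fingers": 1}
    - {"slide": [0, 0, 0], "angular": [0, 0, 0], "fingers": 1}
    - {"slide": [0, 0, 0], "angular": [0, 0, 0], "fingers": 1}

```text
clock: 39.8
tcp_pos: [0.4522, 0.3071, 0.0886]
orientation: [-0.0, 0.815, 0.579, 0.001]
wrist_force: [-3.6, 0.2, 7.4]
finger_gap: 0.0108
grip_force: 60.0
```

jog_arm:
  moves:
    - {"slide": [0, 0, -2], "angular": [0, 0, -5], "fingers": 1}
    - {"slide": [0, 0, -2], "angular": [0, 0, -10], "fingers": 1}
    - {"slide": [0, 0, -2], "angular": [0, 0, -15], "fingers": 1}
    - {"slide": [0, 0, -2], "angular": [0, 0, -20], "fingers": 1}
    - {"slide": [0, 0, -2], "angular": [0, 0, -25], "fingers": 1}
    - {"slide": [0, 0, -2], "angular": [0, 0, -30], "fingers": 1}
    - {"slide": [0, 0, -2], "angular": [0, 0, -35], "fingers": 1}
    - {"slide": [0, 0, -2], "angular": [0, 0, -40], "fingers": 1}
    - {"slide": [0, 0, -2], "angular": [0, 0, -45], "fingers": 1}
    - {"slide": [0, 0, -2], "angular": [0, 0, -45], "fingers": 1}

```text
clock: 40.63
tcp_pos: [0.4512, 0.3064, 0.0894]
orientation: [-0.0, 0.531, 0.848, -0.0]
wrist_force: [-4.9, -0.1, 2.7]
finger_gap: 0.011
grip_force: 59.9
```

jog_arm:
  moves:
    - {"slide": [0, 0, 0], "angular": [0, 0, -5], "fingers": 1}
    - {"slide": [0, 0, 0], "angular": [0, 0, -10], "fingers": 1}
    - {"slide": [0, 0, 0], "angular": [0, 0, -15], "fingers": 1}
    - {"slide": [0, 0, 0], "angular": [0, 0, -20], "fingers": 1}
    - {"slide": [0, 0, 0], "angular": [0, 0, -25], "fingers": 1}
    - {"slide": [0, 0, 0], "angular": [0, 0, -30], "fingers": 1}
    - {"slide": [0, 0, 0], "angular": [0, 0, -35], "fingers": 1}
    - {"slide": [0, 0, 0], "angular": [0, 0, -40], "fingers": 1}
    - {"slide": [0, 0, 0], "angular": [0, 0, -42], "fingers": 1}
    - {"slide": [0, 0, 0], "angular": [0, 0, -42], "fingers": 1}

```text
clock: 41.47
tcp_pos: [0.4509, 0.3061, 0.0893]
orientation: [-0.001, 0.193, 0.981, -0.0]
wrist_force: [-5.2, -0.8, 4.4]
finger_gap: 0.0109
grip_force: 60.3
```

```bash
python3 -c "
from plan import *
plan(); print(get_state()['ft_torque'])"
```

```text
now [450.9 306.1  89.3] psi 157.7 gap 10.9 t 41.5 j6 48.0 F [-5.2 -0.8  4.4]
[-0.34155244  1.2960382  -0.07451883]
```

jog_arm:
  moves:
    - {"slide": [0, 0, 0], "angular": [0, 0, -3], "fingers": 1}
    - {"slide": [0, 0, 0], "angular": [0, 0, -6], "fingers": 1}
    - {"slide": [0, 0, 0], "angular": [0, 0, -6], "fingers": 1}

```text
clock: 41.72
tcp_pos: [0.4508, 0.306, 0.0892]
orientation: [-0.001, 0.141, 0.99, -0.0]
wrist_force: [-5.8, -0.6, 4.1]
finger_gap: 0.0106
grip_force: 60.3
```

```bash
python3 -c "
from plan import *
plan(); print(get_state()['ft_torque'])"
```

```text
now [450.8 306.   89.2] psi 163.8 gap 10.6 t 41.7 j6 42.0 F [-5.8 -0.6  4.1]
[-0.37470561  1.27438212 -0.02078646]
```

jog_arm:
  moves:
    - {"slide": [0, 0, 0], "angular": [0, 0, 6], "fingers": 1}
    - {"slide": [0, 0, 0], "angular": [0, 0, 6], "fingers": 1}
    - {"slide": [0, 0, 0], "angular": [0, 0, 6], "fingers": 0.8}
    - {"slide": [0, 0, 0], "angular": [0, 0, 6], "fingers": 0.6}
    - {"slide": [0, 0, 0], "angular": [0, 0, 6], "fingers": 0.47}
    - {"slide": [0, 0, 0], "angular": [0, 0, 6], "fingers": 0.47}
    - {"slide": [0, 0, -20], "angular": [0, 0, 6], "fingers": 0.47}
    - {"slide": [0, 0, -60], "angular": [0, 0, 6], "fingers": 0.47}
    - {"slide": [0, 0, -100], "angular": [0, 0, 6], "fingers": 0.47}
    - {"slide": [0, 0, -100], "angular": [0, 0, 6], "fingers": 0.47}
  squeeze: 40

```text
clock: 42.55
tcp_pos: [0.4561, 0.3082, 0.1965]
orientation: [0.005, 0.193, 0.981, 0.004]
wrist_force: [0.4, 0.9, 1.1]
finger_gap: 0.045
grip_force: 0.0
```

```bash
python3 -c "
from plan import *
plan((540,130,180,120),(636.5,-26,130,89.7),(636.5,-26,62,89.7))"
```

```text
now [456.1 308.2 196.5] psi 157.8 gap 45.0 t 42.5 j6 47.9 F [0.4 0.9 1.1]
(540, 130, 180, 120) slide [-144.8 -133.5   16.6] ang [ 0.68  0.31 37.8 ] rows 6
(636.5, -26, 130, 89.7) slide [-183.3    5.6   50. ] ang [ 0.  -0.  30.3] rows 5
(636.5, -26, 62, 89.7) slide [ 0. -0. 68.] ang [0. 0. 0.] rows 2
```

jog_arm:
  moves:
    - {"slide": [-145, -133, 10], "angular": [0, 0, 37.8], "fingers": 0.2}
    - {"slide": [-145, -133, 10], "angular": [0, 0, 37.8], "fingers": 0.2}
    - {"slide": [-145, -133, 10], "angular": [0, 0, 37.8], "fingers": 0.2}
    - {"slide": [-145, -133, 10], "angular": [0, 0, 37.8], "fingers": 0.2}
    - {"slide": [-145, -133, 10], "angular": [0, 0, 37.8], "fingers": 0.2}
    - {"slide": [-145, -133, 10], "angular": [0, 0, 37.8], "fingers": 0.2}
    - {"slide": [-145, -133, 10], "angular": [0, 0, 37.8], "fingers": 0.2}

```text
clock: 43.13
tcp_pos: [0.5371, 0.1263, 0.1783]
orientation: [0.0, 0.502, 0.865, 0.0]
wrist_force: [0.5, 0.3, 0.3]
finger_gap: 0.0685
grip_force: 0.0
```

jog_arm:
  moves:
    - {"slide": [-183, 6, 50], "angular": [0, 0, 30.3], "fingers": 0.2}
    - {"slide": [-183, 6, 50], "angular": [0, 0, 30.3], "fingers": 0.2}
    - {"slide": [-183, 6, 50], "angular": [0, 0, 30.3], "fingers": 0.2}
    - {"slide": [-183, 6, 50], "angular": [0, 0, 30.3], "fingers": 0.2}
    - {"slide": [-183, 6, 50], "angular": [0, 0, 30.3], "fingers": 0.2}
    - {"slide": [-183, 6, 50], "angular": [0, 0, 30.3], "fingers": 0.2}
    - {"slide": [-183, 6, 50], "angular": [0, 0, 30.3], "fingers": 0.2}

```text
clock: 43.72
tcp_pos: [0.6326, -0.0274, 0.1276]
orientation: [-0.001, 0.709, 0.705, -0.0]
wrist_force: [0.5, 0.0, 0.6]
finger_gap: 0.0684
grip_force: 0.0
```

```bash
python3 -c "
from sd import *
plan((636,-26,62,89.7)); sdots()"
```

```text
now [632.6 -27.4 127.6] psi 89.7 gap 68.4 t 43.7 j6 80.5 F [0.5 0.  0.6]
(636, -26, 62, 89.7) slide [ 1.3  3.5 65.6] ang [-0.08 -0.03  0.03] rows 2
24 [290.  202.5] table [655.3 -53.3] track [632.1 -26.2]
19 [282.7 208.1] table [657.4 -27.5] track [634.1  -1.2]
41 [274.9 213.4] table [661.2  -2. ] track [637.7  23.3]
46 [251.5 234.8] table [660.6  84.6] track [637.2 106.9]
25 [213.1 258.6] table [682.  191.7] track [657.8 210.1]
18 [226.7 272.8] table [629.7 202.9] track [607.4 221. ]
```

jog_arm:
  moves:
    - {"slide": [0.5, 2, 35], "angular": [0, 0, 0], "fingers": 0.2}
    - {"slide": [0.5, 2, 58], "angular": [0, 0, 0], "fingers": 0.2}
    - {"slide": [0.5, 2, 65], "angular": [0, 0, 0], "fingers": 0.2}
    - {"slide": [0.5, 2, 65], "angular": [0, 0, 0], "fingers": 0.2}
    - {"slide": [0.5, 2, 65], "angular": [0, 0, 0], "fingers": 0.5}
    - {"slide": [0.5, 2, 65], "angular": [0, 0, 0], "fingers": 0.7}
    - {"slide": [0.5, 2, 65], "angular": [0, 0, 0], "fingers": 0.7}
    - {"slide": [0.5, 2, 65], "angular": [0, 0, 0], "fingers": 0.7}
    - {"slide": [0.5, 2, 65], "angular": [0, 0, 0], "fingers": 0.7}

```text
clock: 44.52
tcp_pos: [0.6361, -0.0265, 0.066]
orientation: [0.001, 0.709, 0.705, 0.001]
wrist_force: [-1.3, 0.9, 6.0]
finger_gap: 0.0391
grip_force: 41.1
```

Gripped squarely, with a 39.1 mm gap as before. I'll lift it, shift it to y = -60, lower it and feel for the floor.

jog_arm:
  moves:
    - {"slide": [0, 0, -15], "angular": [0, 0, 0], "fingers": 0.7}
    - {"slide": [0, 0, -30], "angular": [0, 0, 0], "fingers": 0.7}
    - {"slide": [-17, 0, -30], "angular": [0, 0, 0], "fingers": 0.7}
    - {"slide": [-34, 0, -30], "angular": [0, 0, 0], "fingers": 0.7}
    - {"slide": [-34, 0, -30], "angular": [0, 0, 0], "fingers": 0.7}
    - {"slide": [-34, 0, -20], "angular": [0, 0, 0], "fingers": 0.7}
    - {"slide": [-34, 0, -14], "angular": [0, 0, 0], "fingers": 0.7}
    - {"slide": [-34, 0, -14], "angular": [0, 0, 0], "fingers": 0.7}
    - {"slide": [-34, 0, -14], "angular": [0, 0, 0], "fingers": 0.7}

```text
clock: 45.27
tcp_pos: [0.6334, -0.0597, 0.0763]
orientation: [-0.001, 0.709, 0.705, -0.001]
wrist_force: [-0.5, 0.0, 0.2]
finger_gap: 0.0386
grip_force: 40.4
```

```bash
python3 -c "
from plan import *
plan((636.6,-60,70,89.7))"
```

```text
now [633.4 -59.7  76.3] psi 89.7 gap 38.6 t 45.3 j6 77.7 F [-0.5  0.   0.2]
(636.6, -60, 70, 89.7) slide [-0.2  3.2  6.3] ang [-0.14 -0.04  0.02] rows 1
```

jog_arm:
  moves:
    - {"slide": [0, 1.5, 1], "angular": [0, 0, 0], "fingers": 0.7}
    - {"slide": [0, 1.5, 2], "angular": [0, 0, 0], "fingers": 0.7}
    - {"slide": [0, 1.5, 2], "angular": [0, 0, 0], "fingers": 0.7}

```text
clock: 45.52
tcp_pos: [0.6361, -0.0603, 0.0755]
orientation: [0.0, 0.709, 0.705, -0.0]
wrist_force: [-0.5, -0.4, -0.4]
finger_gap: 0.0386
grip_force: 40.4
```

jog_arm:
  moves:
    - {"slide": [0, 0.3, 2], "angular": [0, 0, 0], "fingers": 0.7}
    - {"slide": [0, 0.3, 4], "angular": [0, 0, 0], "fingers": 0.7}
    - {"slide": [0, 0.3, 6], "angular": [0, 0, 0], "fingers": 0.7}
    - {"slide": [0, 0.3, 6], "angular": [0, 0, 0], "fingers": 0.7}

```text
clock: 45.85
tcp_pos: [0.6359, -0.0606, 0.069]
orientation: [-0.0, 0.709, 0.705, -0.0]
wrist_force: [0.6, 0.5, -0.6]
finger_gap: 0.039
grip_force: 40.4
```

jog_arm:
  moves:
    - {"slide": [0, 0, 1.5], "angular": [0, 0, 0], "fingers": 0.7}
    - {"slide": [0, 0, 3], "angular": [0, 0, 0], "fingers": 0.7}
    - {"slide": [0, 0, 4.5], "angular": [0, 0, 0], "fingers": 0.7}
    - {"slide": [0, 0, 4.5], "angular": [0, 0, 0], "fingers": 0.7}

```text
clock: 46.18
tcp_pos: [0.6363, -0.0607, 0.066]
orientation: [0.0, 0.709, 0.705, 0.0]
wrist_force: [-2.5, 0.8, 5.3]
finger_gap: 0.0384
grip_force: 41.0
```

jog_arm:
  moves:
    - {"slide": [0, 0, -1], "angular": [0, 0, 0], "fingers": 0.4}
    - {"slide": [0, 0, -1], "angular": [0, 0, 0], "fingers": 0.3}
    - {"slide": [0, 0, -1], "angular": [0, 0, 0], "fingers": 0.2}
    - {"slide": [0, 0, -1], "angular": [0, 0, 0], "fingers": 0.2}
    - {"slide": [0, 0, -30], "angular": [0, 0, 0], "fingers": 0.2}
    - {"slide": [0, 0, -70], "angular": [0, 0, 0], "fingers": 0.2}
    - {"slide": [0, 0, -110], "angular": [0, 0, 0], "fingers": 0.2}
    - {"slide": [0, 0, -110], "angular": [0, 0, 0], "fingers": 0.2}

```text
clock: 46.85
tcp_pos: [0.6403, -0.0615, 0.1839]
orientation: [0.006, 0.709, 0.705, 0.004]
wrist_force: [1.6, 0.3, 1.0]
finger_gap: 0.0684
grip_force: 0.0
```

```bash
python3 -c "
from sd import *
plan((540,130,200,120),(452.3,306,190,157.8)); sdots()"
```

```text
now [640.3 -61.5 183.9] psi 89.7 gap 68.4 t 46.9 j6 77.7 F [1.6 0.3 1. ]
(540, 130, 200, 120) slide [ 190.9 -101.2  -17.9] ang [  0.68   0.36 -30.31] rows 6
(452.3, 306, 190, 157.8) slide [196.3  12.   10. ] ang [ -0.    0.  -37.8] rows 6
22 [297.8 193.5] table [659.8 -90. ] track [636.4 -61.6]
27 [274.9 213.7] table [660.5  -1.2] track [637.1  24.2]
46 [251.5 234.8] table [660.6  84.6] track [637.2 106.9]
18 [226.4 272.7] table [630.3 203. ] track [608. 221.]
```

The blank's dot is back at (636.4, -61.6), in line with the others. Back to the key.

jog_arm:
  moves:
    - {"slide": [193, -98, -12], "angular": [0, 0, -30.3], "fingers": 0.47}
    - {"slide": [193, -98, -12], "angular": [0, 0, -30.3], "fingers": 0.47}
    - {"slide": [193, -98, -12], "angular": [0, 0, -30.3], "fingers": 0.47}
    - {"slide": [193, -98, -12], "angular": [0, 0, -30.3], "fingers": 0.47}
    - {"slide": [193, -98, -12], "angular": [0, 0, -30.3], "fingers": 0.47}
    - {"slide": [193, -98, -12], "angular": [0, 0, -30.3], "fingers": 0.47}
    - {"slide": [193, -98, -12], "angular": [0, 0, -30.3], "fingers": 0.47}

```text
clock: 47.48
tcp_pos: [0.5373, 0.1354, 0.1864]
orientation: [-0.001, 0.498, 0.867, -0.0]
wrist_force: [0.1, -0.9, 1.0]
finger_gap: 0.045
grip_force: 0.0
```

jog_arm:
  moves:
    - {"slide": [196, 12, 10], "angular": [0, 0, -37.8], "fingers": 0.47}
    - {"slide": [196, 12, 10], "angular": [0, 0, -37.8], "fingers": 0.47}
    - {"slide": [196, 12, 10], "angular": [0, 0, -37.8], "fingers": 0.47}
    - {"slide": [196, 12, 10], "angular": [0, 0, -37.8], "fingers": 0.47}
    - {"slide": [196, 12, 10], "angular": [0, 0, -37.8], "fingers": 0.47}
    - {"slide": [196, 12, 10], "angular": [0, 0, -37.8], "fingers": 0.47}
    - {"slide": [196, 12, 10], "angular": [0, 0, -37.8], "fingers": 0.47}

```text
clock: 48.07
tcp_pos: [0.4515, 0.3092, 0.176]
orientation: [-0.0, 0.191, 0.981, -0.001]
wrist_force: [1.4, 0.2, 0.1]
finger_gap: 0.0452
grip_force: 0.0
```

```bash
python3 -c "
from sd import *; from seg import rect
plan((452,306,120,157.8),(452,306,83,157.8))
p=read_camera('top')
for y in(-62,24,107):
    u,v=px(p,[.636,y/1000,.064])[0].astype(int)
    try: print(rect(p,(u-7,v-7,14,14),lambda r,g,b:(r<100)&(r>1.8*b)&(r>1.35*g),.064))
    except Exception: print('none')
    u,v=px(p,[.636,y/1000,.064])[0].astype(int)
    try: print('  top',rect(p,(u-16,v-14,32,28),lambda r,g,b:(r>b*1.45)&(r>85),.064))
    except Exception: print('none')
q=read_camera('side')
cu,cv_=px(q,[.4525,.3055,.09])[0].astype(int); a=q['color'][cv_-35:cv_+25,cu-40:cu+40,::-1]
tu,tv=px(q,[.636,-.03,.05])[0].astype(int); b=q['color'][tv-30:tv+30,tu-40:tu+40,::-1]
cv2.imwrite('pics/last.png',np.clip(cv2.resize(np.hstack([a,b]),None,fx=5,fy=5,interpolation=cv2.INTER_CUBIC).astype(float)*1.4,0,255).astype(np.uint8))
"
```

```text
now [451.5 309.2 176. ] psi 157.9 gap 45.2 t 48.1 j6 48.1 F [1.4 0.2 0.1]
(452, 306, 120, 157.8) slide [-1.7 -2.7 56. ] ang [-0.07 -0.02  0.12] rows 2
(452, 306, 83, 157.8) slide [-0. -0. 37.] ang [0. 0. 0.] rows 1
{'c': array([637.8, -60.1]), 'mean': array([637.8, -60. ], dtype=float32), 'sz': array([16.3, 15.7]), 'a': 62.0, 'pca': np.float64(40.9), 'n': 728}
  top {'c': array([635.9, -60.3]), 'mean': array([635.7, -60.4], dtype=float32), 'sz': array([43.8, 40.5]), 'a': 88.6, 'pca': np.float64(82.9), 'n': 5516}
{'c': array([638.7,  25.5]), 'mean': array([638.7,  25.4], dtype=float32), 'sz': array([16.1, 15.5]), 'a': -64.7, 'pca': np.float64(-74.7), 'n': 727}
  top {'c': array([636.3,  25.5]), 'mean': array([636. ,  25.2], dtype=float32), 'sz': array([43.4, 41. ]), 'a': 88.6, 'pca': np.float64(81.6), 'n': 5614}
{'c': array([638.7, 108.9]), 'mean': array([638.7, 108.9], dtype=float32), 'sz': array([16.1, 15.9]), 'a': -31.3, 'pca': np.float64(-64.9), 'n': 743}
  top {'c': array([636.1, 108.1]), 'mean': array([636. , 108.4], dtype=float32), 'sz': array([44.5, 41.6]), 'a': -89.6, 'pca': np.float64(85.2), 'n': 5719}
```

View pics/last.png

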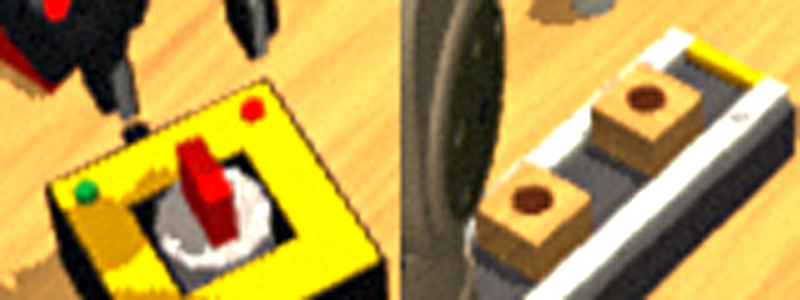

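All three blanks are now square and in line, and the key stands in the lock in the off position. I'll grasp it, draw it out, insert it again and turn it.

jog_arm:
  moves:
    - {"slide": [-1.7, -2.5, 30], "angular": [0, 0, 0], "fingers": 0.47}
    - {"slide": [-1.7, -2.5, 56], "angular": [0, 0, 0], "fingers": 0.47}
    - {"slide": [-1.7, -2.5, 75], "angular": [0, 0, 0], "fingers": 0.47}
    - {"slide": [-1.7, -2.5, 88], "angular": [0, 0, 0], "fingers": 0.47}
    - {"slide": [-1.7, -2.5, 91], "angular": [0, 0, 0], "fingers": 0.47}
    - {"slide": [-1.7, -2.5, 91], "angular": [0, 0, 0], "fingers": 0.47}

```text
clock: 48.67
tcp_pos: [0.4525, 0.304, 0.0849]
orientation: [-0.001, 0.194, 0.981, -0.001]
wrist_force: [0.4, -0.4, 0.1]
finger_gap: 0.0453
grip_force: 0.0
```

```bash
python3 -c "
from plan import *
plan((452,306,84,157.8))"
```

```text
now [452.5 304.   84.9] psi 157.6 gap 45.3 t 48.7 j6 47.9 F [ 0.4 -0.4  0.1]
(452, 306, 84, 157.8) slide [1.2 1.6 0.9] ang [-0.12 -0.08 -0.21] rows 1
```

jog_arm:
  moves:
    - {"slide": [1, 1.4, 0], "angular": [0, 0, 0], "fingers": 0.6}
    - {"slide": [1, 1.4, 0], "angular": [0, 0, 0], "fingers": 0.8}
    - {"slide": [1, 1.4, 0], "angular": [0, 0, 0], "fingers": 1}
    - {"slide": [1, 1.4, 0], "angular": [0, 0, 0], "fingers": 1}
    - {"slide": [1, 1.4, 0], "angular": [0, 0, 0], "fingers": 1}
    - {"slide": [1, 1.4, 0], "angular": [0, 0, 0], "fingers": 1}
  squeeze: 60

```text
clock: 49.17
tcp_pos: [0.4526, 0.3069, 0.0871]
orientation: [0.001, 0.193, 0.981, -0.0]
wrist_force: [0.1, -5.4, 5.9]
finger_gap: 0.0108
grip_force: 61.8
```

jog_arm:
  moves:
    - {"slide": [0, 0, -5], "angular": [0, 0, 0], "fingers": 1}
    - {"slide": [0, 0, -12], "angular": [0, 0, 0], "fingers": 1}
    - {"slide": [0, 0, -20], "angular": [0, 0, 0], "fingers": 1}
    - {"slide": [0, 0, -28], "angular": [0, 0, 0], "fingers": 1}
    - {"slide": [0, 0, -34], "angular": [0, 0, 0], "fingers": 1}
    - {"slide": [0, 0, -34], "angular": [0, 0, 0], "fingers": 1}
    - {"slide": [0, 0, -34], "angular": [0, 0, 0], "fingers": 1}

```text
clock: 49.75
tcp_pos: [0.4525, 0.3079, 0.1209]
orientation: [0.001, 0.193, 0.981, 0.001]
wrist_force: [-0.4, -0.2, -0.8]
finger_gap: 0.0108
grip_force: 60.9
```

```bash
python3 -c "
from plan import *
plan((451.9,306.2,112,157.8))"
```

```text
now [452.5 307.9 120.9] psi 157.8 gap 10.8 t 49.8 j6 48.0 F [-0.4 -0.2 -0.8]
(451.9, 306.2, 112, 157.8) slide [-0.1 -1.8  8.9] ang [ 0.08  0.06 -0.01] rows 1
```

jog_arm:
  moves:
    - {"slide": [-0.1, -1.6, 2], "angular": [0, 0, 0], "fingers": 1}
    - {"slide": [-0.1, -1.6, 5], "angular": [0, 0, 0], "fingers": 1}
    - {"slide": [-0.1, -1.6, 8], "angular": [0, 0, 0], "fingers": 1}
    - {"slide": [-0.1, -1.6, 10], "angular": [0, 0, 0], "fingers": 1}
    - {"slide": [-0.1, -1.6, 12], "angular": [0, 0, 0], "fingers": 1}
    - {"slide": [-0.1, -1.6, 12], "angular": [0, 0, 0], "fingers": 1}

```text
clock: 50.25
tcp_pos: [0.4513, 0.3059, 0.1074]
orientation: [-0.0, 0.193, 0.981, -0.0]
wrist_force: [1.0, 0.5, -0.6]
finger_gap: 0.0111
grip_force: 60.9
```

jog_arm:
  moves:
    - {"slide": [0, 0, 2], "angular": [0, 0, 0], "fingers": 1}
    - {"slide": [0, 0, 4], "angular": [0, 0, 0], "fingers": 1}
    - {"slide": [0, 0, 6], "angular": [0, 0, 0], "fingers": 1}
    - {"slide": [0, 0, 6], "angular": [0, 0, 0], "fingers": 1}

```text
clock: 50.58
tcp_pos: [0.4514, 0.3059, 0.1016]
orientation: [-0.0, 0.193, 0.981, -0.0]
wrist_force: [0.4, 1.0, -1.8]
finger_gap: 0.0107
grip_force: 60.9
```

jog_arm:
  moves:
    - {"slide": [0, 0, 2], "angular": [0, 0, 0], "fingers": 1}
    - {"slide": [0, 0, 4], "angular": [0, 0, 0], "fingers": 1}
    - {"slide": [0, 0, 6], "angular": [0, 0, 0], "fingers": 1}
    - {"slide": [0, 0, 8], "angular": [0, 0, 0], "fingers": 1}
    - {"slide": [0, 0, 8], "angular": [0, 0, 0], "fingers": 1}

```text
clock: 51.0
tcp_pos: [0.4514, 0.3059, 0.0936]
orientation: [-0.0, 0.193, 0.981, -0.0]
wrist_force: [1.2, 0.6, -1.3]
finger_gap: 0.0108
grip_force: 60.9
```

jog_arm:
  moves:
    - {"slide": [0, 0, 2], "angular": [0, 0, 0], "fingers": 1}
    - {"slide": [0, 0, 4], "angular": [0, 0, 0], "fingers": 1}
    - {"slide": [0, 0, 6], "angular": [0, 0, 0], "fingers": 1}
    - {"slide": [0, 0, 8], "angular": [0, 0, 0], "fingers": 1}
    - {"slide": [0, 0, 9], "angular": [0, 0, 0], "fingers": 1}
    - {"slide": [0, 0, 9], "angular": [0, 0, 0], "fingers": 1}

```text
clock: 51.5
tcp_pos: [0.4516, 0.306, 0.0868]
orientation: [0.001, 0.193, 0.981, 0.0]
wrist_force: [-3.2, -1.0, 12.9]
finger_gap: 0.0104
grip_force: 63.0
```

Home at 86.8 mm with 13 N of contact. Turning clockwise by the same 88°.

jog_arm:
  moves:
    - {"slide": [0, 0, -1], "angular": [0, 0, 5], "fingers": 1}
    - {"slide": [0, 0, -1], "angular": [0, 0, 10], "fingers": 1}
    - {"slide": [0, 0, -1], "angular": [0, 0, 15], "fingers": 1}
    - {"slide": [0, 0, -1], "angular": [0, 0, 20], "fingers": 1}
    - {"slide": [0, 0, -1], "angular": [0, 0, 25], "fingers": 1}
    - {"slide": [0, 0, -1], "angular": [0, 0, 30], "fingers": 1}
    - {"slide": [0, 0, -1], "angular": [0, 0, 35], "fingers": 1}
    - {"slide": [0, 0, -1], "angular": [0, 0, 40], "fingers": 1}
    - {"slide": [0, 0, -1], "angular": [0, 0, 40], "fingers": 1}

```text
clock: 52.25
tcp_pos: [0.4517, 0.3057, 0.0868]
orientation: [0.0, 0.518, 0.855, 0.0]
wrist_force: [-1.5, -1.2, 7.0]
finger_gap: 0.0108
grip_force: 62.0
```

jog_arm:
  moves:
    - {"slide": [0, 0, 0], "angular": [0, 0, 5], "fingers": 1}
    - {"slide": [0, 0, 0], "angular": [0, 0, 10], "fingers": 1}
    - {"slide": [0, 0, 0], "angular": [0, 0, 15], "fingers": 1}
    - {"slide": [0, 0, 0], "angular": [0, 0, 20], "fingers": 1}
    - {"slide": [0, 0, 0], "angular": [0, 0, 25], "fingers": 1}
    - {"slide": [0, 0, 0], "angular": [0, 0, 30], "fingers": 1}
    - {"slide": [0, 0, 0], "angular": [0, 0, 35], "fingers": 1}
    - {"slide": [0, 0, 0], "angular": [0, 0, 40], "fingers": 1}
    - {"slide": [0, 0, 0], "angular": [0, 0, 44], "fingers": 1}
    - {"slide": [0, 0, 0], "angular": [0, 0, 44], "fingers": 1}

```text
clock: 53.08
tcp_pos: [0.4517, 0.3055, 0.0868]
orientation: [0.001, 0.801, 0.599, 0.0]
wrist_force: [-1.0, -2.7, 6.0]
finger_gap: 0.0112
grip_force: 62.0
```

```bash
python3 -c "
from plan import *
plan(); print(get_state()['ft_torque'])"
```

```text
now [451.7 305.5  86.8] psi 73.6 gap 11.2 t 53.1 j6 132.1 F [-1.  -2.7  6. ]
[-0.46278109  0.28511335  0.04631379]
```

jog_arm:
  moves:
    - {"slide": [0, 0, 0], "angular": [0, 0, 2], "fingers": 1}
    - {"slide": [0, 0, 0], "angular": [0, 0, 4], "fingers": 1}
    - {"slide": [0, 0, 0], "angular": [0, 0, 5.5], "fingers": 1}
    - {"slide": [0, 0, 0], "angular": [0, 0, 5.5], "fingers": 1}

```text
clock: 53.42
tcp_pos: [0.4516, 0.3057, 0.0868]
orientation: [0.0, 0.828, 0.561, 0.0]
wrist_force: [-1.8, -0.5, 5.7]
finger_gap: 0.0111
grip_force: 62.1
```

```bash
python3 -c "
from plan import *
plan(); print(get_state()['ft_torque'])"
```

```text
now [451.6 305.7  86.8] psi 68.3 gap 11.1 t 53.4 j6 137.4 F [-1.8 -0.5  5.7]
[-0.38620076  0.20334748  0.43532335]
```

The torque is 0.44 N m, so it is at the stop. I'll relax 3°, release, retreat and check.

jog_arm:
  moves:
    - {"slide": [0, 0, 0], "angular": [0, 0, -3], "fingers": 1}
    - {"slide": [0, 0, 0], "angular": [0, 0, -3], "fingers": 1}
    - {"slide": [0, 0, 0], "angular": [0, 0, -3], "fingers": 0.8}
    - {"slide": [0, 0, 0], "angular": [0, 0, -3], "fingers": 0.6}
    - {"slide": [0, 0, 0], "angular": [0, 0, -3], "fingers": 0.47}
    - {"slide": [0, 0, 0], "angular": [0, 0, -3], "fingers": 0.47}

```text
clock: 53.92
tcp_pos: [0.4514, 0.3058, 0.0858]
orientation: [-0.0, 0.813, 0.583, -0.0]
wrist_force: [0.1, 0.3, 0.1]
finger_gap: 0.0451
grip_force: 0.0
```

jog_arm:
  moves:
    - {"slide": [0, 0, -15], "angular": [0, 0, 0], "fingers": 0.47}
    - {"slide": [0, 0, -40], "angular": [0, 0, 0], "fingers": 0.47}
    - {"slide": [0, 0, -80], "angular": [0, 0, 0], "fingers": 0.47}
    - {"slide": [0, 0, -120], "angular": [0, 0, 0], "fingers": 0.47}
    - {"slide": [60, -60, -120], "angular": [0, 0, 0], "fingers": 0.47}
    - {"slide": [120, -60, -120], "angular": [0, 0, 0], "fingers": 0.47}
    - {"slide": [140, -60, -120], "angular": [0, 0, 0], "fingers": 0.47}
    - {"slide": [140, -60, -120], "angular": [0, 0, 0], "fingers": 0.47}
    - {"slide": [140, -60, -120], "angular": [0, 0, 0], "fingers": 0.47}

```text
clock: 54.67
tcp_pos: [0.4395, 0.463, 0.2049]
orientation: [-0.001, 0.811, 0.584, 0.001]
wrist_force: [0.7, 0.0, 0.1]
finger_gap: 0.0453
grip_force: 0.0
```

```bash
python3 -c "
from sd import *; from seg import rect
sdots()
p=read_camera('top')
for y in(-62,24,107):
    u,v=px(p,[.636,y/1000,.064])[0].astype(int)
    print(rect(p,(u-16,v-14,32,28),lambda r,g,b:(r>b*1.45)&(r>85),.064))
u,v=px(p,[.4525,.3055,.08])[0].astype(int)
print('bow',rect(p,(u-10,v-10,20,20),lambda r,g,b:(r>60)&(r>2.2*g)&(r>1.8*b),.1))
print('grip',rect(p,(450,245,40,40),lambda r,g,b:(r>75)&(r>b+20),.069))
"
```

```text
29 [351.6 189.9] table [ 559.3 -182.4] track [ 539.5 -150.6]
25 [297.7 193.4] table [660.  -90.1] track [636.6 -61.6]
31 [275.  213.7] table [660.3  -1.3] track [636.9  24. ]
34 [251.3 234.9] table [660.6  85.2] track [637.2 107.4]
{'c': array([636.2, -60.6]), 'mean': array([635.8, -60.5], dtype=float32), 'sz': array([43.2, 39.9]), 'a': 88.6, 'pca': np.float64(82.0), 'n': 5380}
{'c': array([636.5,  25.2]), 'mean': array([636.3,  25. ], dtype=float32), 'sz': array([42.8, 40.5]), 'a': 88.6, 'pca': np.float64(81.9), 'n': 5448}
{'c': array([636.5, 108.2]), 'mean': array([636.3, 108.5], dtype=float32), 'sz': array([43.9, 40.6]), 'a': 89.0, 'pca': np.float64(83.7), 'n': 5470}
bow {'c': array([453.2, 302.4]), 'mean': array([453.3, 303.4], dtype=float32), 'sz': array([32.1, 10.6]), 'a': 79.5, 'pca': np.float64(78.5), 'n': 1149}
grip {'c': array([ 464.2, -282.3]), 'mean': array([ 464. , -282.4], dtype=float32), 'sz': array([34.2, 20.4]), 'a': 70.1, 'pca': np.float64(72.4), 'n': 2410}
```

```bash
python3 -c "
from workcell import *
print(hand_in())"
```

```text
the job is handed in; nothing more can be done
None
```

I handed the job in at about 55 s: the chips are in the tray, the scraper is upright on its mat, the three blanks lie square and flat in the channel, and the key is home and turned to its stop. One blank was knocked onto a rail before I first turned the key, so I switched off, reseated it, then put the key in and turned it again.

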